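# Bore check of the cooling-water plug nipples

### The arm

A 7-joint arm with a two-finger parallel gripper is mounted at the origin on a cart in front of the work surface, level with it; the furniture and walls round the work are solid. World frame = base frame: x ahead of the robot, y to its left, z up, the work surface at z = 0. Lengths are in m, angles in rad, forces in N, time in s.
With the tool pointing down it reaches from about 0.4 to 0.875 m from the base axis. Payload 19.3 kg.
Tool frame: the origin (TCP) lies at the very end of the fingers, on their centre line; the grasp point (between the pads) lies 19 mm behind it; z points along the fingers, y is the direction in which the jaws open and shut (so a half turn about z gives the same grasp; the last joint's range is limited). The gripper opens to 85 mm and grips with 20 to 120 N. Pads are 22 mm wide; open, the fingers measure 114 mm over their backs; the gripper's body (76 mm by 85 mm) begins 54 mm behind the grasp point. The pads swing forward as they close: fully open they stand 13 mm farther back than shut.
Start: joints at [1.114, 0.521, -0.036, 1.599, 0.021, 1.021, -0.113], TCP at [0.236, -0.579, 0.231] pointing down, gripper open.
Joint ranges: [-2.91, 2.91], [-0.3, 2.13], [-1.5, 1.42], [0.17, 2.43], [-1.26, 4.41], [0.16, 1.93], [-2.52, 2.52]. Speed limits (rad/s): [1.89, 1.89, 2.39, 2.39, 3.01, 3.01, 3.01].

### API

Orientations are given as [roll, pitch, yaw] about the fixed x, y, z axes, in that order (R = Rz(yaw) Ry(pitch) Rx(roll)).
In Python, from workcell import telemetry, imaging, ticket gives the robot as it stands.
- The arm moves only by the tool carry_out, never from a script. Its argument "series" is a list of rows, each a list of 7 numbers: the shift along the tool's x, y, z in m, then the turn, a rotation vector about the tool's x, y, z in rad, then the closure in counts, from 0 (fully open) to 255 (shut). In form: [[tx, ty, tz, ax, ay, az, jaw], ...]. A call has 1 to 10 rows; each row is the pose to reach, as a shift and turn from the pose commanded when the call began, along the tool's axes at that moment; what a row does not reach only later rows make up. A row lasts 1/8 s, in which the tool goes at most 62.5 mm and 10.7 degrees, less where a joint would pass 70% of its speed; a pose out of reach is approached as far as the arm can. A call with a gripper value outside its range is refused whole. The fingers move at their own pace and stop on an object; "force" is the grip in N (left out, the last holds). Time passes only in rows, so rows that repeat a pose let the fingers close. It gives the time, the measured TCP pose, the force and the opening at its end, in the units of the state.
- telemetry.observe(): the state, without advancing time (a new reading comes with each control period).
- imaging.grab_frame(name): name is "scene" or "top" or "wrist"; returns (picture, depth): 480x640x3 uint8, blue, green, red; 480x640 float32, m along the optical axis (not along the pixel's ray), 0 where there is no reading.
- imaging.camera_info(name): a dict with "mtx" (3x3 intrinsics, pixels), "extrinsics" (4x4, takes a point from camera to world coordinates); the wrist camera has in their place "hand_eye" (4x4, takes a point from camera to tool coordinates, whose origin is the TCP and whose axes are the flange's). Camera axes: x right, y down, z forward; pixel columns grow to the right and rows downward; lengths in m; the calibration is good to about 2 mm. The wrist camera is an equidistant fisheye: a pixel r from the principal point sees the ray r / f radians off the axis. A picture is of the moment at which its call begins: read the wrist's pose just before it. camera_info takes no time and is no camera call.
- ticket.job_done(): hands the job in, once; it reports no verdict.
The state is a dict: "clock": time; "qpos": joint angles; "qd": joint speeds; "joint_efforts": joint torques, N m; "position": TCP position; "tool_rot": TCP orientation; "force": force on the tool from outside, world axes, zero at the start; "moment": the same for the moment, N m; "grip_width": finger opening in m.
Only numpy, scipy, OpenCV 4.12 (cv2) and the standard library are available. Lean on these libraries where they do the work, as an engineer would, in place of code of your own. Each camera call takes 0.05 s, during which the arm holds its last target.

### The job

Some of the four quick couplings on the cooling-water manifold have a brass plug nipple in them, and their bores must be checked for scale. Free each nipple by drawing back the coupling's sprung sleeve and pull it straight out so that the sleeve snaps forward again, slide it onto the gauge pin as far as it will go, and put it away before you gauge the next: a nipple that slides fully home against the shoulder goes in the shallow steel tray, one that stops part-way goes in the grey plastic bin. At the end every nipple lies in its tray or bin, all sleeves are forward, and the timer and the amber bottle have been left alone.

Things in the scene. Friction and masses are not known exactly. Their poses are not given: they have to be found in the camera images.
- manifold: Cooling-water manifold, fixed: aluminium bar 320 mm long (its y), 40 mm deep, top 85 mm above the bench, on two feet; four quick couplings 80 mm apart face its -x (the robot), axes level, 62 mm above the bench. Their mouths lie 72 mm in front of the origin, which is on the bench under the middle of the bar. A coupling without a nipple looks the same but empty.
- sleeve_1 (a joint): Steel locking sleeve of coupling_1: 30 mm long, 36 mm thick, 42 mm collar on its last 5 mm at the back. 0 = forward, front face flush with the mouth; grows to 0.010 m as it is drawn back (+x of the manifold) against a spring (3 to 5.5 N): grip the 36 mm part about 11 mm behind the mouth and drag. Let go, it springs forward, but a nipple part-way out keeps it about 3 mm back.
- coupling_1 (a point): Centre of the mouth of coupling_1 (leftmost, +y end), 62 mm above the bench; +x points into the coupling. A locked nipple sits 29 mm deep, origin 9 mm in front of the mouth, coupling end inwards; balls hold it until the sleeve is drawn back over 6 mm (8 to be sure).
- coupling_2 (a point): Mouth of coupling_2 (second from the left), like coupling_1. Once the balls let go, a valve spring (5 N) in the coupling pushes the nipple 8 to 11 mm out (origin 17 to 20 mm in front of the mouth), where it stays, supported. Drawn 10 mm further it passes the balls and the sleeve snaps forward; 22 mm further and it is free. With the sleeve forward it is locked (to about 35 N): do not force it.
- coupling_3 (a point): Mouth of coupling_3 (third from the left), like coupling_1.
- coupling_4 (a point): Mouth of coupling_4 (rightmost, -y end), like coupling_1.
- nipple_1: Brass plug nipple, 76 mm long, 90 g: coupling end 25 mm thick, 34 mm long, with a 6 mm locking groove; hexagon 25 mm across flats, 10 mm long; ribbed hose tail 18 mm thick, 32 mm long (grip it there). Origin mid-length on the axis, +x along the axis to the coupling end; middle of the hose tail at x = -22 mm. Lying, its axis is 12 to 13 mm up. May be absent.
- nipple_2: Plug nipple like nipple_1; may be absent. A 12.4 mm bore runs through each nipple; some are furred up with scale from 22 mm in (from either end) to 7 mm: this can be neither seen from outside nor told from the name. Either end may go on the gauge. Which nipple sits in which coupling varies.
- gauge_stop (a point): Centre of the shoulder face at the root of the gauge pin, 62 mm above the bench; +x runs along the pin axis into the stand, the pin stands out along -x. A nipple is fully home when its end face meets this shoulder, its origin 38 mm in front (x = -38 mm). A furred-up one stops with its origin 60 to 67 mm in front.
- gauge_tip (a point): Rounded free end of the gauge pin: 9 mm thick, 48 mm long from the shoulder to this point, pointing along -x of the stand, axis level, 62 mm above the bench.
- gauge: Pin gauge, fixed: steel base plate 90 x 70 x 10 mm (from x = -19 to 71 mm) with an upright block 22 x 44 mm, 82 mm high (clamp screw on top to 94 mm), from whose front (-x) face the pin stands out. Origin on the bench under that face.
- steel_tray: Shallow stainless steel tray, loose, 130 mm (its x) by 172 mm (its y), 20 mm high, walls and floor about 3 mm thick; origin in the middle of its underside. For nipples that pass.
- plastic_bin: Grey plastic bin, loose, 130 mm (its x) by 172 mm (its y), 40 mm high, walls and floor about 4 mm thick; origin in the middle of its underside. For furred-up nipples.
- timer: Dark lab timer standing on the bench, 36 x 58 x 66 mm; not to be disturbed.
- reagent_amber: Amber reagent bottle with black cap, 42 mm thick, 81 mm high; not to be disturbed.
- sleeve_2 (a joint): Steel locking sleeve of coupling_2, like sleeve_1.
- sleeve_3 (a joint): Steel locking sleeve of coupling_3, like sleeve_1.
- sleeve_4 (a joint): Steel locking sleeve of coupling_4, like sleeve_1.
- nipple_3: Plug nipple like nipple_1 and nipple_2; may be absent.
- nipple_4: Plug nipple like nipple_1 and nipple_2; may be absent.

How it is judged:
On the way, in this order (a step that is already met when the one before it is completed fails the run):
1. a coupling sleeve is drawn fully back (value of joint any of sleeve_1, sleeve_2, sleeve_3, sleeve_4 above 0.007 m), for 0.05 s.
2. a nipple has been pulled right out of its coupling and all sleeves are forward again (x of any of nipple_1, nipple_2, nipple_3, nipple_4 in the frame of manifold below -0.118 m and value of joint each of sleeve_1, sleeve_2, sleeve_3, sleeve_4 below 0.002 m), for 0.1 s.
3. a nipple is slid well onto the gauge pin (((x of nipple_1 in the frame of gauge_stop between -0.0715 and -0.03 m and y of nipple_1 in the frame of gauge_stop between -0.005 and 0.005 m and z of nipple_1 in the frame of gauge_stop between -0.007 and 0.005 m and angle between the x axis of nipple_1 and the x axis of gauge, either way round below 0.25 rad) or (x of nipple_2 in the frame of gauge_stop between -0.0715 and -0.03 m and y of nipple_2 in the frame of gauge_stop between -0.005 and 0.005 m and z of nipple_2 in the frame of gauge_stop between -0.007 and 0.005 m and angle between the x axis of nipple_2 and the x axis of gauge, either way round below 0.25 rad) or (x of nipple_3 in the frame of gauge_stop between -0.0715 and -0.03 m and y of nipple_3 in the frame of gauge_stop between -0.005 and 0.005 m and z of nipple_3 in the frame of gauge_stop between -0.007 and 0.005 m and angle between the x axis of nipple_3 and the x axis of gauge, either way round below 0.25 rad) or (x of nipple_4 in the frame of gauge_stop between -0.0715 and -0.03 m and y of nipple_4 in the frame of gauge_stop between -0.005 and 0.005 m and z of nipple_4 in the frame of gauge_stop between -0.007 and 0.005 m and angle between the x axis of nipple_4 and the x axis of gauge, either way round below 0.25 rad))), for 0.1 s.
4. a nipple lies released in the tray or the bin (((((x of nipple_1 in the frame of steel_tray between -0.062 and 0.062 m and y of nipple_1 in the frame of steel_tray between -0.083 and 0.083 m and z of nipple_1 in the frame of steel_tray between 0 and 0.024 m) or (x of nipple_1 in the frame of plastic_bin between -0.062 and 0.062 m and y of nipple_1 in the frame of plastic_bin between -0.083 and 0.083 m and z of nipple_1 in the frame of plastic_bin between 0 and 0.026 m)) and contact force between nipple_1 and the fingers below 0.05 N and linear speed of nipple_1 below 0.03 m/s) or (((x of nipple_2 in the frame of steel_tray between -0.062 and 0.062 m and y of nipple_2 in the frame of steel_tray between -0.083 and 0.083 m and z of nipple_2 in the frame of steel_tray between 0 and 0.024 m) or (x of nipple_2 in the frame of plastic_bin between -0.062 and 0.062 m and y of nipple_2 in the frame of plastic_bin between -0.083 and 0.083 m and z of nipple_2 in the frame of plastic_bin between 0 and 0.026 m)) and contact force between nipple_2 and the fingers below 0.05 N and linear speed of nipple_2 below 0.03 m/s) or (((x of nipple_3 in the frame of steel_tray between -0.062 and 0.062 m and y of nipple_3 in the frame of steel_tray between -0.083 and 0.083 m and z of nipple_3 in the frame of steel_tray between 0 and 0.024 m) or (x of nipple_3 in the frame of plastic_bin between -0.062 and 0.062 m and y of nipple_3 in the frame of plastic_bin between -0.083 and 0.083 m and z of nipple_3 in the frame of plastic_bin between 0 and 0.026 m)) and contact force between nipple_3 and the fingers below 0.05 N and linear speed of nipple_3 below 0.03 m/s) or (((x of nipple_4 in the frame of steel_tray between -0.062 and 0.062 m and y of nipple_4 in the frame of steel_tray between -0.083 and 0.083 m and z of nipple_4 in the frame of steel_tray between 0 and 0.024 m) or (x of nipple_4 in the frame of plastic_bin between -0.062 and 0.062 m and y of nipple_4 in the frame of plastic_bin between -0.083 and 0.083 m and z of nipple_4 in the frame of plastic_bin between 0 and 0.026 m)) and contact force between nipple_4 and the fingers below 0.05 N and linear speed of nipple_4 below 0.03 m/s))), for 0.2 s.
5. with one put away, another nipple is slid well onto the gauge pin (((((x of nipple_1 in the frame of steel_tray between -0.062 and 0.062 m and y of nipple_1 in the frame of steel_tray between -0.083 and 0.083 m and z of nipple_1 in the frame of steel_tray between 0 and 0.024 m) or (x of nipple_1 in the frame of plastic_bin between -0.062 and 0.062 m and y of nipple_1 in the frame of plastic_bin between -0.083 and 0.083 m and z of nipple_1 in the frame of plastic_bin between 0 and 0.026 m)) and contact force between nipple_1 and the fingers below 0.05 N and linear speed of nipple_1 below 0.03 m/s) or (((x of nipple_2 in the frame of steel_tray between -0.062 and 0.062 m and y of nipple_2 in the frame of steel_tray between -0.083 and 0.083 m and z of nipple_2 in the frame of steel_tray between 0 and 0.024 m) or (x of nipple_2 in the frame of plastic_bin between -0.062 and 0.062 m and y of nipple_2 in the frame of plastic_bin between -0.083 and 0.083 m and z of nipple_2 in the frame of plastic_bin between 0 and 0.026 m)) and contact force between nipple_2 and the fingers below 0.05 N and linear speed of nipple_2 below 0.03 m/s) or (((x of nipple_3 in the frame of steel_tray between -0.062 and 0.062 m and y of nipple_3 in the frame of steel_tray between -0.083 and 0.083 m and z of nipple_3 in the frame of steel_tray between 0 and 0.024 m) or (x of nipple_3 in the frame of plastic_bin between -0.062 and 0.062 m and y of nipple_3 in the frame of plastic_bin between -0.083 and 0.083 m and z of nipple_3 in the frame of plastic_bin between 0 and 0.026 m)) and contact force between nipple_3 and the fingers below 0.05 N and linear speed of nipple_3 below 0.03 m/s) or (((x of nipple_4 in the frame of steel_tray between -0.062 and 0.062 m and y of nipple_4 in the frame of steel_tray between -0.083 and 0.083 m and z of nipple_4 in the frame of steel_tray between 0 and 0.024 m) or (x of nipple_4 in the frame of plastic_bin between -0.062 and 0.062 m and y of nipple_4 in the frame of plastic_bin between -0.083 and 0.083 m and z of nipple_4 in the frame of plastic_bin between 0 and 0.026 m)) and contact force between nipple_4 and the fingers below 0.05 N and linear speed of nipple_4 below 0.03 m/s)) and ((x of nipple_1 in the frame of gauge_stop between -0.0715 and -0.03 m and y of nipple_1 in the frame of gauge_stop between -0.005 and 0.005 m and z of nipple_1 in the frame of gauge_stop between -0.007 and 0.005 m and angle between the x axis of nipple_1 and the x axis of gauge, either way round below 0.25 rad) or (x of nipple_2 in the frame of gauge_stop between -0.0715 and -0.03 m and y of nipple_2 in the frame of gauge_stop between -0.005 and 0.005 m and z of nipple_2 in the frame of gauge_stop between -0.007 and 0.005 m and angle between the x axis of nipple_2 and the x axis of gauge, either way round below 0.25 rad) or (x of nipple_3 in the frame of gauge_stop between -0.0715 and -0.03 m and y of nipple_3 in the frame of gauge_stop between -0.005 and 0.005 m and z of nipple_3 in the frame of gauge_stop between -0.007 and 0.005 m and angle between the x axis of nipple_3 and the x axis of gauge, either way round below 0.25 rad) or (x of nipple_4 in the frame of gauge_stop between -0.0715 and -0.03 m and y of nipple_4 in the frame of gauge_stop between -0.005 and 0.005 m and z of nipple_4 in the frame of gauge_stop between -0.007 and 0.005 m and angle between the x axis of nipple_4 and the x axis of gauge, either way round below 0.25 rad))), for 0.1 s.
At the end, for the whole second after the job is handed in: Every nipple present lies at rest on the floor of its vessel (origin under 24 mm above the tray's underside, 26 mm above the bin's): those that go fully home on the pin in the steel tray, those that stop part-way in the plastic bin; all sleeves within 2 mm of forward (x of nipple_1 in the frame of steel_tray between -0.062 and 0.062 m and y of nipple_1 in the frame of steel_tray between -0.083 and 0.083 m and z of nipple_1 in the frame of steel_tray between 0 and 0.024 m and linear speed of each of nipple_1, nipple_2, nipple_3, nipple_4 below 0.06 m/s and x of nipple_2 in the frame of plastic_bin between -0.062 and 0.062 m and y of nipple_2 in the frame of plastic_bin between -0.083 and 0.083 m and z of nipple_2 in the frame of plastic_bin between 0 and 0.026 m and x of nipple_3 in the frame of steel_tray between -0.062 and 0.062 m and y of nipple_3 in the frame of steel_tray between -0.083 and 0.083 m and z of nipple_3 in the frame of steel_tray between 0 and 0.024 m and x of nipple_4 in the frame of plastic_bin between -0.062 and 0.062 m and y of nipple_4 in the frame of plastic_bin between -0.083 and 0.083 m and z of nipple_4 in the frame of plastic_bin between 0 and 0.026 m and value of joint each of sleeve_1, sleeve_2, sleeve_3, sleeve_4 below 0.002 m); the robot touches nothing.
It fails at once if the timer is pushed more than 3 cm or knocked over (distance of timer from where it was at the start of the episode above 0.03 m or angle between timer's own z axis and vertical above 0.5 rad).
It fails at once if the reagent amber is pushed more than 3 cm or knocked over (distance of reagent_amber from where it was at the start of the episode above 0.03 m or angle between reagent_amber's own z axis and vertical above 0.5 rad).
Of nipple_1, nipple_2, nipple_3, nipple_4 only 3 to 4 are there at a start; the rules pass over those that are not, and their reading is None.
At some moment in a run one of steel_tray, plastic_bin may be knocked a few centimetres aside while the robot is not near it.
Once in a run the grip may slacken for a moment while it holds something.
It also fails if it takes over 210 s, if anything falls off the work surface, if the arm or the gripper's body presses on something with over 40 N, if the wrist force passes 120 N, or if a joint passes its speed limit or range.

## Working session

There is one attempt and no reset: what is moved stays moved. The work goes in short steps, Python scripts to look and compute and a tool call to move; the robot and the scene stay as the last step left them, time stands still between calls to the robot, and variables do not carry over. Pictures are saved under pics/ and viewed, and the job is handed in when it is done.

Besides the shell and the picture viewer there is one more tool, called after "Call:" by a JSON object that holds its "op" and its "data", one argument or row to a line. carry_out: Moves the arm, as the interface text tells. Its arguments: {"type":"object","properties":{"series":{"type":"array"},"force":{"type":"number"}},"required":["series"]}

```bash
ls; mkdir -p pics; python3 - <<'E'
from workcell import telemetry, imaging
import cv2,numpy as np
s=telemetry.observe()
for k,v in s.items(): print(k,v)
for n in ["scene","top","wrist"]:
    p,d=imaging.grab_frame(n); cv2.imwrite(f"pics/a_{n}.png",p); np.save(f"a_{n}.npy",d)
    print(n,imaging.camera_info(n))
E
```

```text
pics
clock 0.0
qpos [ 1.1137821   0.52203392 -0.03633379  1.59998553  0.02118283  1.02113715
 -0.11279819]
qd [-0.0002713  -0.0012957   0.00123752  0.00220538  0.00060879 -0.00018399
 -0.003091  ]
joint_efforts [-2.20046513e-04 -9.27111769e+01  1.98063187e+00 -3.69933450e+01
  1.79886434e-02  8.05425108e-03  5.67776840e-05]
position [ 0.23561845 -0.57851554  0.23072131]
tool_rot [-3.14041495e+00  6.75887958e-05  3.86802260e-01]
force [-0.44717919 -0.7780724  -0.79611571]
moment [-0.05967187  0.01888977 -0.00393774]
grip_width 0.08519926612681607
scene {'mtx': array([[470.35078022,   0.        , 319.20967175],
       [  0.        , 470.35078022, 238.56510082],
       [  0.        ,   0.        ,   1.        ]]), 'extrinsics': array([[-0.69736713, -0.28885471,  0.65592838, -0.13335146],
       [-0.71668638,  0.28909389, -0.63465373,  0.76703319],
       [-0.00630216, -0.91268159, -0.40862281,  0.51328653],
       [ 0.        ,  0.        ,  0.        ,  1.        ]])}
top {'mtx': array([[454.72324296,   0.        , 329.51675216],
       [  0.        , 454.72324296, 247.04830281],
       [  0.        ,   0.        ,   1.        ]]), 'extrinsics': array([[-0.00199925, -0.99215938,  0.12496309,  0.45639872],
       [-0.99996848,  0.00294378,  0.00737424,  0.05855743],
       [-0.00768429, -0.1249444 , -0.99213399,  1.19245038],
       [ 0.        ,  0.        ,  0.        ,  1.        ]])}
wrist {'mtx': array([[371.64829954,   0.        , 317.12331359],
       [  0.        , 371.64829954, 241.09925769],
       [  0.        ,   0.        ,   1.        ]]), 'hand_eye': array([[-4.15510422e-04, -9.66350579e-01, -2.57228277e-01,
         6.48078190e-02],
       [ 9.99999910e-01, -4.24561144e-04, -2.03534252e-05,
         1.22369269e-04],
       [-8.95405874e-05, -2.57228262e-01,  9.66350668e-01,
        -1.42712563e-01],
       [ 0.00000000e+00,  0.00000000e+00,  0.00000000e+00,
         1.00000000e+00]])}
```

View pics/a_scene.png

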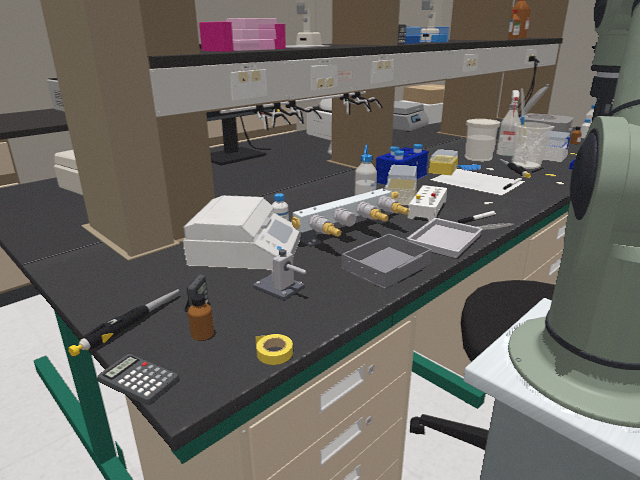

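View pics/a_top.png

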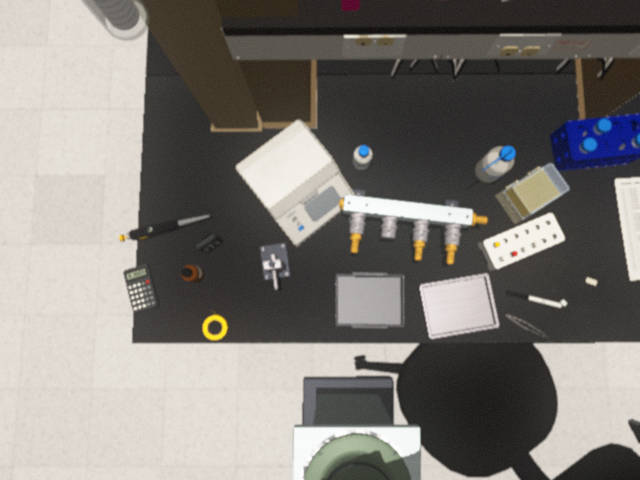

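View pics/a_wrist.png

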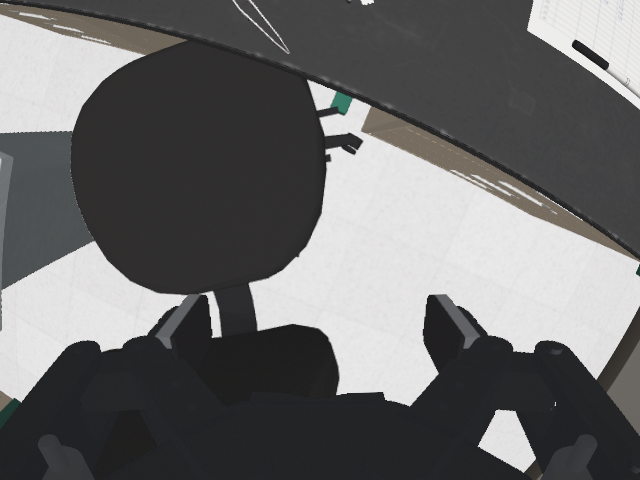

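```bash
cat > h.py <<'E'
import numpy as np, cv2
from scipy.spatial.transform import Rotation as R
from workcell import telemetry, imaging
def tool():
    s=telemetry.observe(); T=np.eye(4); T[:3,:3]=R.from_euler('xyz',s['tool_rot']).as_matrix(); T[:3,3]=s['position']; return s,T
def cast(n,uv,z,T=None):
    """pixels -> world points on plane(s) z"""
    c=imaging.camera_info(n); K=c['mtx']; uv=np.atleast_2d(np.array(uv,float))
    x=(uv[:,0]-K[0,2])/K[0,0]; y=(uv[:,1]-K[1,2])/K[1,1]
    if n=='wrist':
        r=np.hypot(x,y)+1e-12; d=np.c_[x/r*np.sin(r),y/r*np.sin(r),np.cos(r)]; E=T@c['hand_eye']
    else: d=np.c_[x,y,np.ones_like(x)]; E=c['extrinsics']
    d=d@E[:3,:3].T; o=E[:3,3]; return o+d*((z-o[2])/d[:,2])[:,None]
def proj(n,P,T=None):
    c=imaging.camera_info(n); K=c['mtx']; E=(T@c['hand_eye']) if n=='wrist' else c['extrinsics']
    p=(np.atleast_2d(P)-E[:3,3])@E[:3,:3]
    if n=='wrist':
        rho=np.hypot(p[:,0],p[:,1])+1e-12; th=np.arctan2(rho,p[:,2]); a=p[:,:2]/rho[:,None]*th[:,None]
    else: a=p[:,:2]/p[:,2:]
    return a*K[0,0]+K[:2,2]
def snap(n,name):
    s,T=tool(); p,d=imaging.grab_frame(n); cv2.imwrite(f'pics/{name}.png',p); np.save(f'pics/{name}.npy',d); np.save(f'pics/{name}_T.npy',T); return p,d,T
def delta(T,pos,yaw):
    """shift in tool axes to get TCP to pos, with tool down and tool-x at yaw"""
    Rt=R.from_euler('xyz',[np.pi,0,yaw]).as_matrix()
    return T[:3,:3].T@(np.array(pos)-T[:3,3]), R.from_matrix(T[:3,:3].T@Rt).as_rotvec()
E
python3 - <<'E'
from h import *
p=cv2.imread('pics/a_top.png')
c=p[170:370,120:520]; cv2.imwrite('pics/crop.png',cv2.resize(c,None,fx=2,fy=2,interpolation=cv2.INTER_CUBIC))
hsv=cv2.cvtColor(p,cv2.COLOR_BGR2HSV)
roi=np.zeros(p.shape[:2],np.uint8); roi[190:230,335:490]=1
m=((p.min(2)>150)&(roi>0)).astype(np.uint8)
cs,_=cv2.findContours(m,0,2)
q=max(cs,key=cv2.contourArea); r=cv2.minAreaRect(q); print(r); b=cv2.boxPoints(r); w=cast('top',b,.085)
print('bar',b.round(1).tolist(),w.round(4).tolist())
for nm,px in dict(gt=(277,287),base=(275,262),timer=(209,243),bottle=(191,272),g1=(355,248),c2=(389,232),g3=(419,254),g4=(450,258),bin=(369,300),tray=(458,305)).items():
    print(nm,cast('top',px,.062 if nm[0]in'gc' else .02).round(3))
E
```

```text
((403.5, 209.5), (39.0, 137.0), 90.0)
bar [[335.0, 190.0], [472.0, 190.0], [472.0, 229.0], [335.0, 229.0]] [[0.7392, 0.0528, 0.085], [0.7379, -0.288, 0.085], [0.6396, -0.284, 0.085], [0.6407, 0.0532, 0.085]]
gt [[0.499 0.197 0.062]]
base [[0.565 0.209 0.02 ]]
timer [[0.616 0.381 0.02 ]]
bottle [[0.54  0.426 0.02 ]]
g1 [[0.596 0.003 0.062]]
c2 [[ 0.636 -0.083  0.062]]
g3 [[ 0.581 -0.156  0.062]]
g4 [[ 0.57  -0.233  0.062]]
bin [[ 0.467 -0.034  0.02 ]]
tray [[ 0.454 -0.26   0.02 ]]
```

View pics/crop.png

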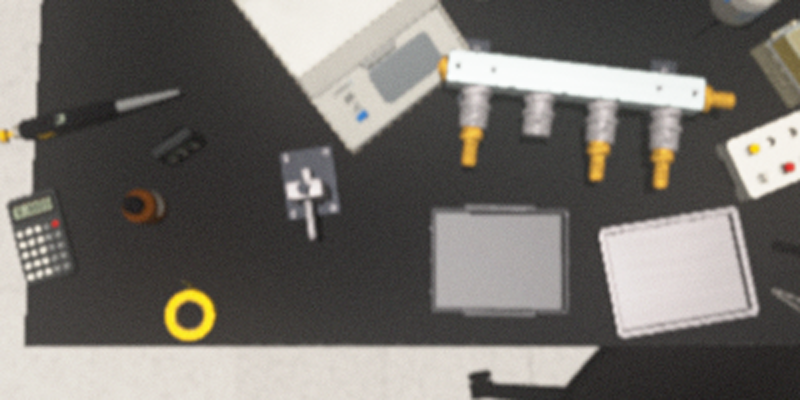

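```bash
python3 - <<'E'
from h import *
s,T=tool(); print([x.round(4) for x in delta(T,[.53,-.11,.24],-.1)])
E
```

```text
[array([ 0.4494, -0.323 , -0.0089]), array([-8.000e-04,  3.000e-04,  4.868e-01])]
```

Call:
{"op": "carry_out", "data": {
  "series": [
    [0.045,-0.032,-0.001,0,0,0.049,0],
    [0.09,-0.065,-0.002,0,0,0.097,0],
    [0.135,-0.097,-0.003,0,0,0.146,0],
    [0.18,-0.129,-0.004,0,0,0.195,0],
    [0.225,-0.162,-0.005,0,0,0.243,0],
    [0.27,-0.194,-0.006,0,0,0.292,0],
    [0.315,-0.226,-0.007,0,0,0.341,0],
    [0.36,-0.258,-0.008,0,0,0.389,0],
    [0.405,-0.29,-0.009,0,0,0.438,0],
    [0.449,-0.323,-0.009,0,0,0.487,0]
  ]
}}

```text
clock: 1.4
position: [0.5305, -0.1087, 0.2403]
tool_rot: [3.142, -0.0, -0.102]
force: [0.6, -1.0, 0.5]
grip_width: 0.0852
```

Call:
{"op": "carry_out", "data": {
  "series": [
    [0,0,0,0,0,0,0],
    [0,0,0,0,0,0,0]
  ]
}}

```text
clock: 1.65
position: [0.5294, -0.1107, 0.2401]
tool_rot: [3.141, 0.001, -0.1]
force: [-1.1, -0.6, 1.2]
grip_width: 0.0853
```

```bash
python3 - <<'E'
from h import *
p,d,T=snap('wrist','w1'); s,_=tool(); print(s['position'],s['tool_rot'],s['force'],s['clock'],s['grip_width'])
E
```

```text
[ 0.52922196 -0.11130096  0.24016472] [ 3.14114480e+00  5.31726376e-04 -1.01117756e-01] [-0.2956844  -0.07055918  0.33299365] 1.7 0.08549657159911765
```

View pics/w1.png

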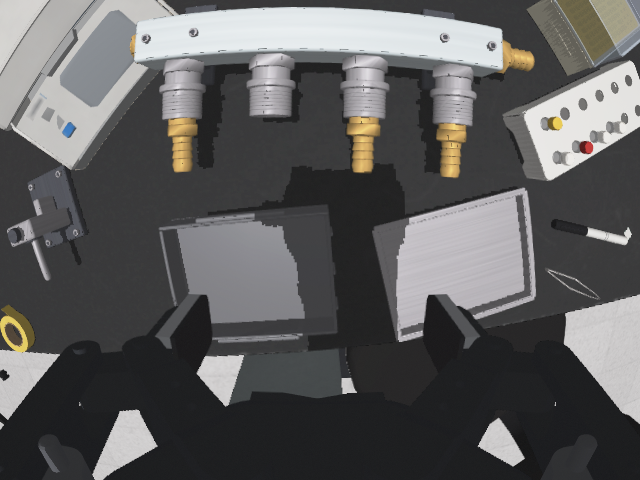

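```bash
python3 - <<'E'
from h import *
p=cv2.imread('pics/w1.png'); T=np.load('pics/w1_T.npy'); hsv=cv2.cvtColor(p,cv2.COLOR_BGR2HSV)
m=((hsv[...,0]>10)&(hsv[...,0]<30)&(hsv[...,1]>110)&(hsv[...,2]>90)).astype(np.uint8); m[:100]=0; m[185:]=0
n,l,st,ce=cv2.connectedComponentsWithStats(m)
ax=[]
for i in range(1,n):
    if st[i,4]<300: continue
    ys,xs=np.where(l==i)
    # per-row centre, at axis height
    rows=np.unique(ys); L=np.array([xs[ys==r].min() for r in rows]); Rr=np.array([xs[ys==r].max()+1 for r in rows])
    P=cast('wrist',np.c_[(L+Rr)/2-.5,rows],.062,T)
    f=np.polyfit(P[3:-3,0],P[3:-3,1],1); print(st[i],'yaw',f[0].round(4),'ends',P[0].round(4),P[-1].round(4),'widths',(Rr-L)[::6])
E
python3 - <<'E'
import cv2
p=cv2.imread('pics/w1.png')
cv2.imwrite('pics/w1c.png',cv2.resize(p[0:190,120:540],(800,362),interpolation=cv2.INTER_CUBIC))
cv2.imwrite('pics/w1d.png',cv2.resize(p[140:370,0:560],(800,328),interpolation=cv2.INTER_CUBIC))
E
```

```text
[ 347  117   33   56 1305] yaw -0.1186 ends [ 0.6142 -0.1562  0.062 ] [ 0.5667 -0.1514  0.062 ] widths [21 29 33 27 20 20 19 19 21 19]
[ 168  118   30   54 1163] yaw -0.1309 ends [ 0.6332 -0.0018  0.062 ] [0.5862 0.0074 0.062 ] widths [17 29 29 22 18 20 19 17 19]
[ 436  123   30   55 1158] yaw -0.1165 ends [ 0.6052 -0.2273  0.062 ] [ 0.556  -0.2386  0.062 ] widths [ 3 29 30 24 19 19 19 18 20  3]
```

View pics/w1c.png

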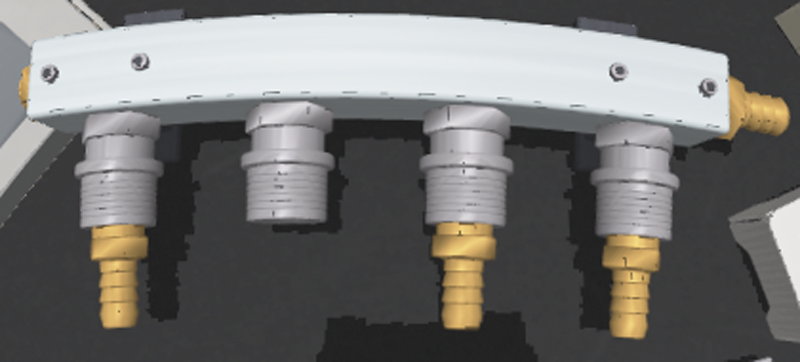

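View pics/w1d.png

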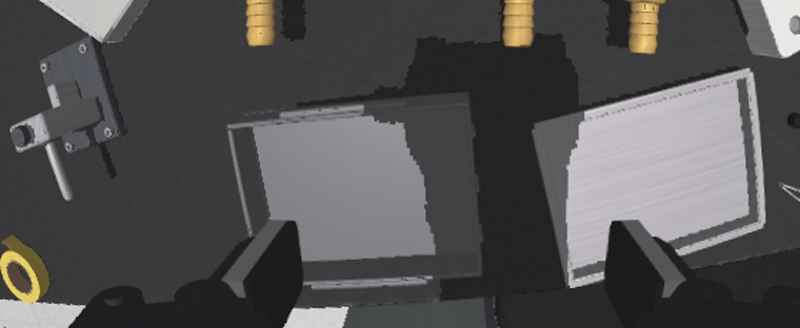

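```bash
python3 - <<'E'
from h import *
s,T=tool(); print([x.round(4) for x in delta(T,[.6437,.0004,.17],-.122)])
E
```

```text
[array([ 0.1027, -0.1227,  0.0701]), array([0.0005, 0.0005, 0.0209])]
```

Call:
{"op": "carry_out", "data": {
  "series": [
    [0.034,-0.041,0.023,0,0,0.01,90],
    [0.068,-0.082,0.046,0,0,0.021,90],
    [0.103,-0.123,0.07,0,0,0.021,90],
    [0.103,-0.123,0.07,0,0,0.021,90],
    [0.103,-0.123,0.07,0,0,0.021,90]
  ]
}}

```text
clock: 2.33
position: [0.6441, 0.0, 0.1702]
tool_rot: [3.141, 0.001, -0.123]
force: [-0.1, -0.3, -0.2]
grip_width: 0.0552
```

```bash
python3 - <<'E'
from h import *
p,d,T=snap('wrist','w2'); s,_=tool(); print(s['position'],s['tool_rot'],s['clock'],s['grip_width'])
E
```

```text
[ 6.44170203e-01 -2.42703330e-04  1.70731839e-01] [ 3.14084511e+00 -2.55418987e-04 -1.23325165e-01] 2.375 0.055230059951424236
```

View pics/w2.png

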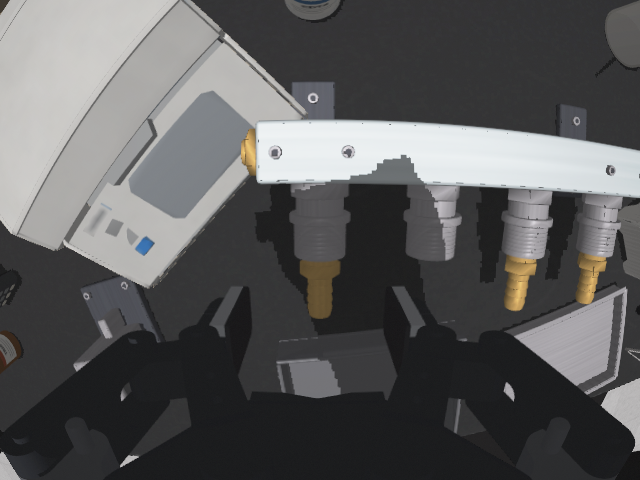

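```bash
python3 - <<'E'
from h import *
p=cv2.imread('pics/w2.png'); T=np.load('pics/w2_T.npy'); g=cv2.cvtColor(p,cv2.COLOR_BGR2GRAY)
cv2.imwrite('pics/w2c.png',cv2.resize(p[180:330,240:400],(800,750),interpolation=cv2.INTER_NEAREST)[:600])
for r in (235,240,245,250,270,295,300,305,310): print(r,g[r,285:355:1].tolist())
E
```

```text
235 [32, 30, 31, 30, 31, 30, 31, 29, 44, 65, 77, 78, 78, 79, 78, 79, 81, 79, 80, 81, 82, 83, 83, 83, 82, 82, 83, 83, 84, 84, 85, 86, 89, 89, 89, 89, 87, 85, 85, 85, 84, 83, 83, 83, 83, 82, 83, 83, 82, 82, 81, 81, 80, 81, 81, 80, 80, 79, 79, 76, 57, 38, 31, 31, 31, 31, 31, 31, 31, 30]
240 [31, 31, 31, 32, 31, 30, 31, 31, 37, 61, 77, 78, 79, 80, 79, 79, 81, 81, 81, 80, 81, 81, 81, 81, 81, 81, 82, 82, 83, 83, 83, 86, 86, 87, 88, 86, 84, 84, 84, 84, 83, 81, 82, 81, 81, 81, 81, 81, 81, 81, 81, 81, 81, 81, 81, 80, 80, 80, 79, 77, 56, 37, 31, 31, 30, 32, 29, 32, 31, 31]
245 [31, 30, 32, 32, 32, 31, 30, 31, 38, 61, 77, 77, 79, 80, 80, 80, 81, 81, 79, 79, 79, 80, 80, 81, 82, 83, 83, 83, 84, 84, 85, 85, 85, 86, 85, 85, 83, 85, 85, 84, 83, 83, 83, 83, 82, 81, 81, 80, 80, 79, 80, 80, 81, 80, 80, 81, 81, 79, 77, 78, 57, 37, 30, 31, 32, 31, 32, 32, 31, 33]
250 [31, 30, 30, 32, 32, 30, 30, 31, 38, 62, 77, 77, 78, 78, 79, 80, 81, 82, 82, 82, 82, 82, 84, 84, 83, 85, 83, 83, 83, 83, 83, 84, 84, 84, 84, 84, 83, 84, 83, 84, 84, 84, 84, 85, 84, 84, 85, 83, 83, 82, 82, 82, 82, 81, 81, 79, 79, 79, 78, 77, 
[... 764 characters left out ...]
6, 85, 85, 83, 81, 81, 82, 82, 82, 75, 48, 32, 32, 33, 32, 33, 32, 32, 32, 31, 31, 31, 31, 32, 30, 31, 32, 31, 31, 31, 33, 32, 32]
305 [53, 54, 54, 54, 54, 53, 52, 53, 54, 53, 53, 53, 53, 53, 52, 53, 53, 53, 53, 55, 55, 53, 53, 78, 79, 79, 80, 81, 83, 84, 85, 86, 85, 83, 84, 84, 85, 86, 87, 84, 82, 82, 82, 83, 82, 81, 75, 50, 32, 31, 32, 30, 31, 31, 32, 32, 32, 31, 31, 30, 31, 31, 31, 31, 30, 30, 30, 32, 32, 32]
310 [54, 53, 53, 53, 53, 54, 54, 54, 55, 52, 53, 54, 54, 53, 54, 53, 53, 53, 53, 53, 53, 53, 54, 58, 79, 81, 82, 82, 82, 84, 84, 85, 86, 85, 84, 83, 83, 84, 85, 84, 82, 81, 82, 81, 82, 77, 60, 31, 32, 32, 31, 32, 31, 31, 31, 31, 32, 30, 30, 31, 31, 31, 31, 31, 31, 33, 32, 32, 32, 32]
```

View pics/w2c.png

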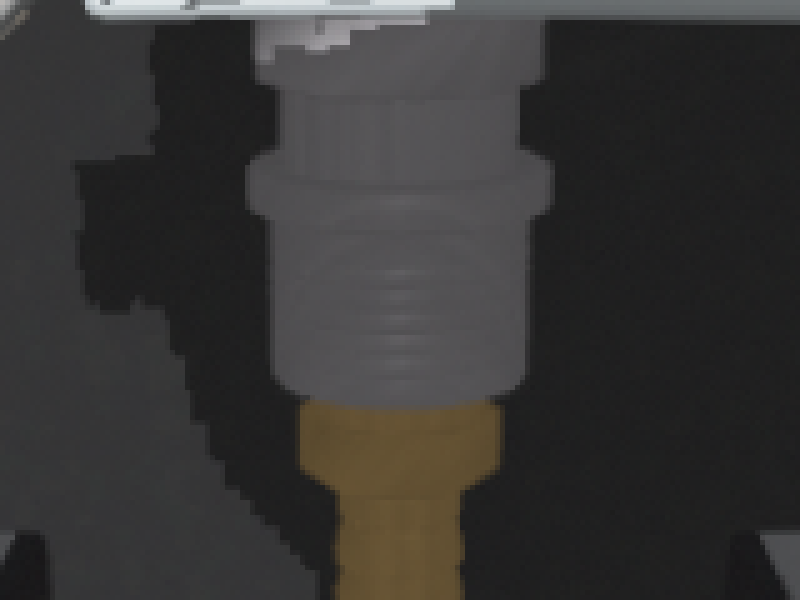

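```bash
python3 - <<'E'
from h import *
T=np.load('pics/w2_T.npy')
print(cast('wrist',[(319.5,245),(319.7,270),(319.6,305),],.064,T).round(4))
print('mouth rim',cast('wrist',[(320,260.5)],.080,T).round(4),'sleeve side end',cast('wrist',[(295.5,256)],.068,T).round(4), 'tailend',cast('wrist',[(319.6,318)],.069,T).round(4))
E
```

```text
[[ 0.6397 -0.0014  0.064 ]
 [ 0.6214  0.0007  0.064 ]
 [ 0.5943  0.0041  0.064 ]]
mouth rim [[ 0.6336 -0.0008  0.08  ]] sleeve side end [[0.635  0.0159 0.068 ]] tailend [[0.5861 0.0051 0.069 ]]
```

```bash
python3 - <<'E'
from h import *
s,T=tool(); print([x.round(4) for x in delta(T,[.6445,-.0015,.043],-.122)])
E
```

```text
[array([0.0004, 0.0011, 0.1277]), array([ 0.0007, -0.0003, -0.0013])]
```

Call:
{"op": "carry_out", "data": {
  "series": [
    [0,0.001,0.04,0,0,0,90],
    [0,0.001,0.08,0,0,0,90],
    [0,0.001,0.105,0,0,0,90],
    [0,0.001,0.127,0,0,0,90],
    [0,0.001,0.127,0,0,0,90]
  ],
  "force": 40
}}

```text
clock: 3.0
position: [0.6435, -0.0008, 0.043]
tool_rot: [3.141, 0.001, -0.123]
force: [0.9, -1.2, -0.1]
grip_width: 0.0555
```

```bash
python3 - <<'E'
from h import *
p,d,T=snap('wrist','w3')
cv2.imwrite('pics/w3c.png',cv2.resize(p[150:400,190:450],(780,750))[:600])
p,d,T=snap('scene','s3')
cv2.imwrite('pics/s3c.png',cv2.resize(p[160:300,230:470],(800,467)))
E
```

```text
(no output)
```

View pics/w3c.png

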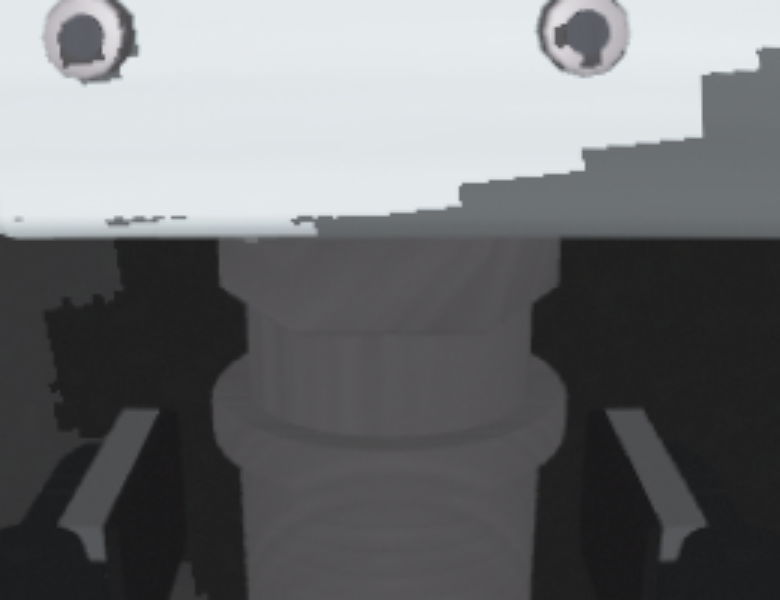

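View pics/s3c.png

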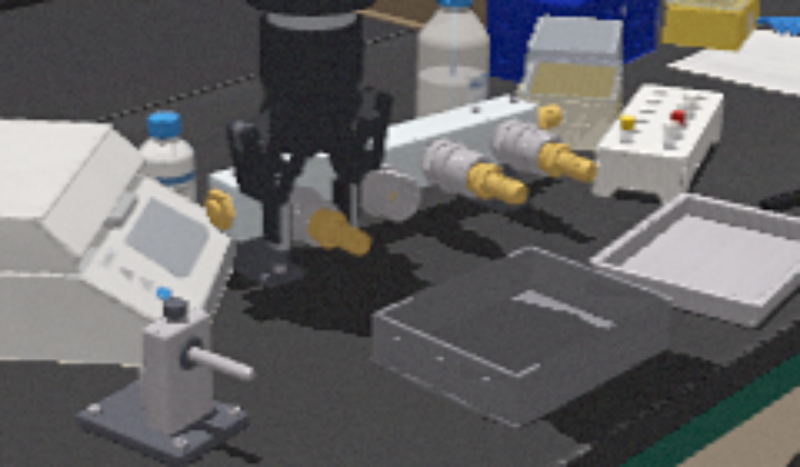

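Call:
{"op": "carry_out", "data": {
  "series": [
    [0,0.001,0,0,0,0,130],
    [0,0.001,0,0,0,0,255],
    [0,0.001,0,0,0,0,255],
    [0,0.001,0,0,0,0,255]
  ],
  "force": 40
}}

```text
clock: 3.6
position: [0.6449, -0.0017, 0.0448]
tool_rot: [3.14, -0.002, -0.122]
force: [-2.5, -5.4, 11.1]
grip_width: 0.0351
```

Call:
{"op": "carry_out", "data": {
  "series": [
    [0.003,0,0,0,0,0,255],
    [0.006,0,0,0,0,0,255],
    [0.0095,0,0,0,0,0,255],
    [0.0095,0,0,0,0,0,255],
    [0.0095,0,0,0,0,0,255]
  ]
}}

```text
clock: 4.22
position: [0.6539, -0.0027, 0.0448]
tool_rot: [3.14, -0.001, -0.122]
force: [-6.7, -5.5, 13.7]
grip_width: 0.0345
```

```bash
python3 - <<'E'
from h import *
p,d,T=snap('wrist','w4')
cv2.imwrite('pics/w4c.png',cv2.resize(p[150:350,190:450],(780,600)))
p,d,T=snap('scene','s4')
cv2.imwrite('pics/s4c.png',cv2.resize(p[160:300,230:470],(800,467)))
E
```

```text
(no output)
```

View pics/w4c.png

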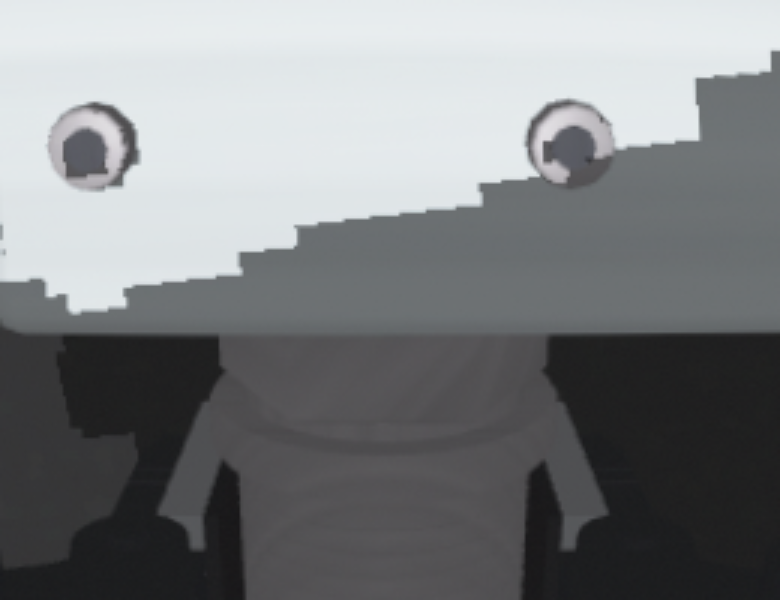

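View pics/s4c.png

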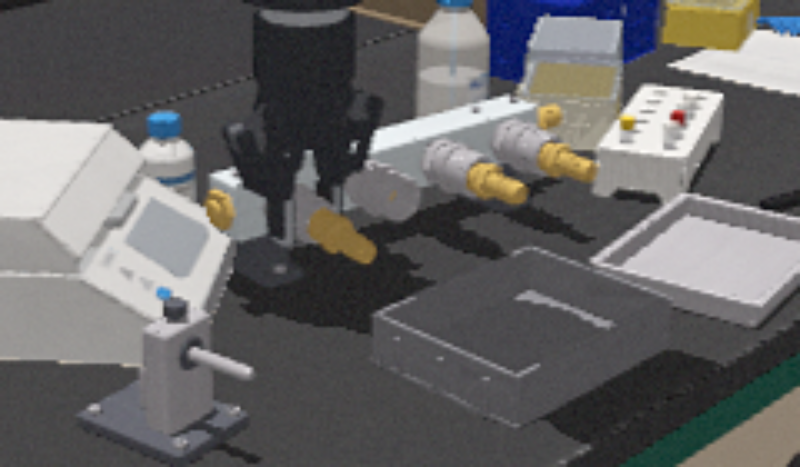

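Call:
{"op": "carry_out", "data": {
  "series": [
    [0,0,0,0,0,0,90],
    [0,0,0,0,0,0,90],
    [0,0,0,0,0,0,90],
    [0,0,-0.04,0,0,0,90],
    [0,0,-0.09,0,0,0,90],
    [-0.03,0,-0.1,0,0,0,90],
    [-0.06,0,-0.1,0,0,0,90],
    [-0.06,0,-0.1,0,0,0,90]
  ]
}}

```text
clock: 5.32
position: [0.5929, 0.0061, 0.1438]
tool_rot: [-3.142, 0.0, -0.121]
force: [2.2, 0.8, 0.9]
grip_width: 0.0553
```

```bash
python3 - <<'E'
from h import *
p,d,T=snap('wrist','w5')
cv2.imwrite('pics/w5c.png',cv2.resize(p[100:300,190:450],(780,600)))
s,T=tool();print(s['position'],s['tool_rot'],s['force'])
E
```

```text
[0.59408271 0.0059578  0.14376367] [-3.14150420e+00 -5.85567123e-04 -1.20937947e-01] [6.06885908e-01 1.36225145e-01 4.81303125e-04]
```

View pics/w5c.png

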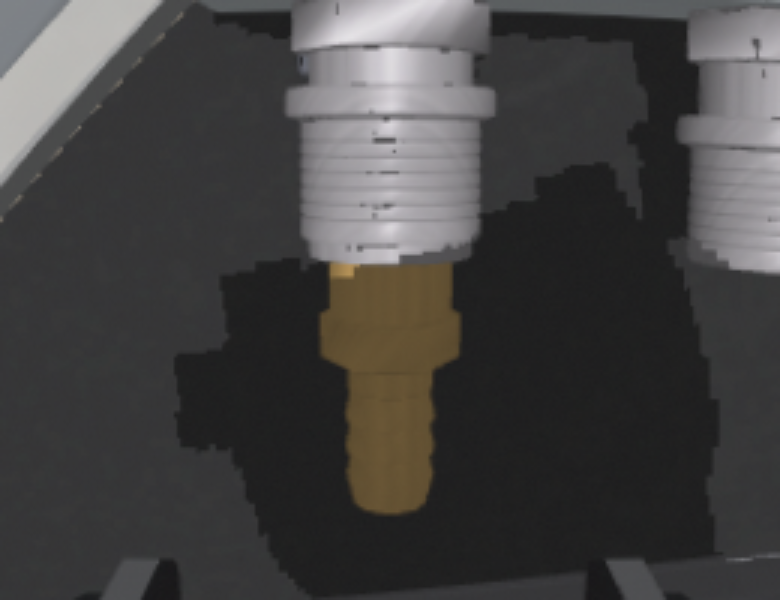

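```bash
python3 - <<'E'
from h import *
T=np.load('pics/w5_T.npy')
print(cast('wrist',[(320,221),(320,247)],.064,T).round(4),cast('wrist',[(320,269)],.068,T).round(4))
s,T=tool(); print([x.round(4) for x in delta(T,[.592,.0047,.043],-.122)])
E
```

```text
[[0.6109 0.002  0.064 ]
 [0.5945 0.0039 0.064 ]] [[0.5815 0.0055 0.068 ]]
[array([-0.002 ,  0.0015,  0.1008]), array([-0.0001, -0.0006,  0.0011])]
```

Call:
{"op": "carry_out", "data": {
  "series": [
    [0,0.002,0.04,0,0,0,90],
    [0,0.002,0.08,0,0,0,90],
    [0,0.002,0.1,0,0,0,90],
    [0,0.002,0.1,0,0,0,130],
    [0,0.002,0.1,0,0,0,255],
    [0,0.002,0.1,0,0,0,255],
    [0,0.002,0.1,0,0,0,255],
    [0,0.002,0.1,0,0,0,255],
    [0,0.002,0.1,0,0,0,255]
  ],
  "force": 60
}}

```text
clock: 6.5
position: [0.5948, 0.004, 0.0442]
tool_rot: [-3.141, -0.002, -0.121]
force: [0.4, 0.4, 7.4]
grip_width: 0.0162
```

```bash
python3 - <<'E'
from h import *
s,T=tool();print(s['position'],s['tool_rot'],s['force'],s['moment'],s['grip_width'])
E
```

```text
[0.59481217 0.00402373 0.04424125] [-3.14111858e+00 -2.01610903e-03 -1.21164168e-01] [0.36855089 0.39317607 7.41203505] [ 0.07551067 -0.37053179  0.0936591 ] 0.016200258703902827
```

Call:
{"op": "carry_out", "data": {
  "series": [
    [-0.006,0,0,0,0,0,255],
    [-0.012,0,0,0,0,0,255],
    [-0.018,0,0,0,0,0,255],
    [-0.024,0,0,0,0,0,255],
    [-0.03,0,0,0,0,0,255],
    [-0.036,0,0,0,0,0,255],
    [-0.042,0,0,0,0,0,255],
    [-0.042,0,0,0,0,0,255]
  ]
}}

```text
clock: 7.5
position: [0.5519, 0.009, 0.0433]
tool_rot: [3.142, 0.0, -0.121]
force: [0.4, 0.8, -0.8]
grip_width: 0.0159
```

```bash
python3 - <<'E'
from h import *
p,d,T=snap('wrist','w6')
cv2.imwrite('pics/w6c.png',p[50:400,100:550])
s,T=tool();print(s['position'],s['tool_rot'],s['force'],s['moment'],s['grip_width'])
E
```

```text
[0.55221406 0.00899918 0.04334811] [-3.14156697e+00 -6.83139175e-05 -1.21175681e-01] [-0.51771519  0.40024513 -0.3738534 ] [-0.03323135  0.01025765 -0.05156402] 0.016207268442178287
```

View pics/w6c.png

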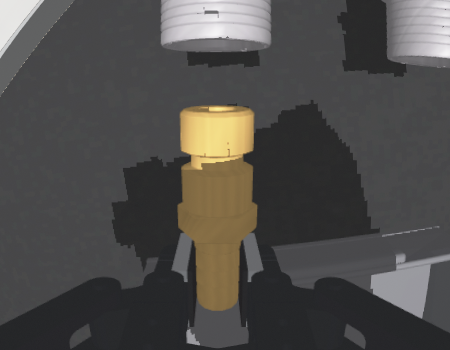

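```bash
python3 - <<'E'
from h import *
s,T=tool(); print([x.round(4) for x in delta(T,[.42,.185,.16],.17)])
E
```

```text
[array([-0.1525, -0.1587, -0.1167]), array([-0.000e+00, -1.000e-04, -2.912e-01])]
```

Call:
{"op": "carry_out", "data": {
  "series": [
    [0,0,-0.04,0,0,0,255],
    [-0.03,-0.03,-0.08,0,0,-0.05,255],
    [-0.06,-0.06,-0.117,0,0,-0.1,255],
    [-0.09,-0.095,-0.117,0,0,-0.15,255],
    [-0.12,-0.13,-0.117,0,0,-0.22,255],
    [-0.153,-0.159,-0.117,0,0,-0.291,255],
    [-0.153,-0.159,-0.117,0,0,-0.291,255],
    [-0.153,-0.159,-0.117,0,0,-0.291,255]
  ]
}}

```text
clock: 8.55
position: [0.4201, 0.1851, 0.1604]
tool_rot: [3.142, -0.0, 0.169]
force: [0.4, -0.1, -1.1]
grip_width: 0.0161
```

```bash
python3 - <<'E'
from h import *
p,d,T=snap('wrist','w7')
s,T=tool();print(s['position'],s['tool_rot'],s['grip_width'])
E
```

```text
[0.42020883 0.18472762 0.16034649] [ 3.14138886e+00 -3.08825505e-04  1.68409582e-01] 0.016335926740566453
```

View pics/w7.png

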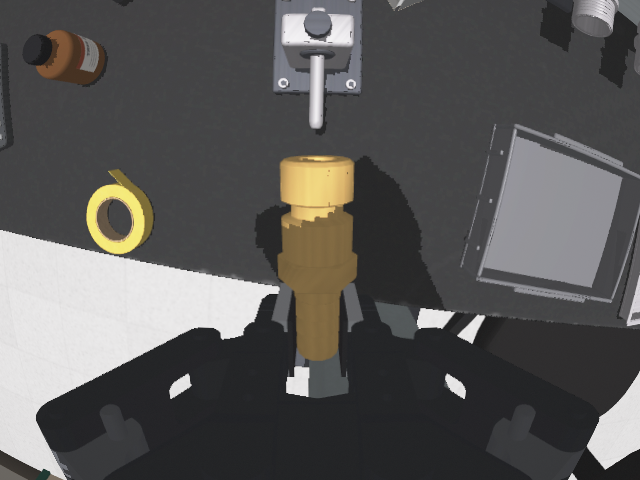

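```bash
cat > pin.py <<'E'
from h import *
import sys
def pin(name,r0,r1,c0,c1):
    p=cv2.imread(f'pics/{name}.png'); T=np.load(f'pics/{name}_T.npy'); g=cv2.cvtColor(p,cv2.COLOR_BGR2GRAY).astype(float)
    C=[]
    for r in range(r0,r1):
        row=g[r,c0:c1]; x=np.arange(c0,c1); on=row>105
        if on.sum()<4: continue
        xs=x[on]; C.append((( xs.min()+xs.max())/2,r,on.sum()))
    C=np.array(C); P=cast('wrist',C[:,:2],.0635,T)
    f=np.polyfit(P[:,0],P[:,1],1); res=P[:,1]-np.polyval(f,P[:,0]); k=abs(res)<.0008; f=np.polyfit(P[k,0],P[k,1],1)
    return C,P,f
if __name__=='__main__':
    C,P,f=pin(sys.argv[1],*map(int,sys.argv[2:6])); print(C[::6]); print(P[[0,-1]].round(4),'yaw',np.arctan(f[0]).round(4),'y at .5',np.polyval(f,.5).round(4))
E
python3 pin.py w7 62 135 285 350
python3 -c "
import cv2;p=cv2.imread('pics/w7.png');cv2.imwrite('pics/w7c.png',cv2.resize(p[0:200,240:400],(640,800))[:600])"
```

```text
[[304.   62.   17. ]
 [317.   68.   25. ]
 [317.   74.   55. ]
 [317.   80.   63. ]
 [317.   86.   60. ]
 [316.   92.   13. ]
 [316.   98.   13. ]
 [316.  104.   13. ]
 [315.5 110.   14. ]
 [315.5 116.   14. ]
 [315.5 122.   14. ]
 [315.5 128.    6. ]]
[[0.536  0.2131 0.0635]
 [0.4943 0.1986 0.0635]] yaw 0.1371 y at .5 0.1996
```

View pics/w7c.png

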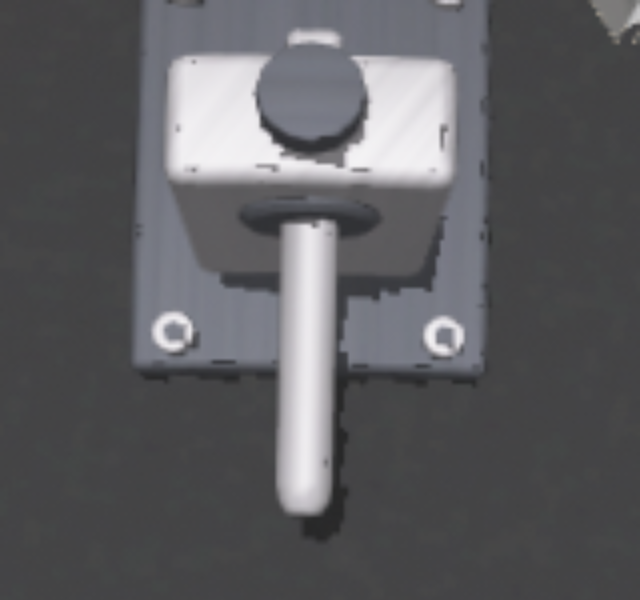

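```bash
python3 - <<'E'
from h import *
T=np.load('pics/w7_T.npy')
P=cast('wrist',[(317.1,60),(316.1,120)],.0635,T); d=P[0]-P[1]; print(P.round(4),np.arctan2(d[1],d[0]))
print('tip',cast('wrist',[(316,128)],.062,T).round(4),'shoulder', cast('wrist',[(317,54)],.0665,T).round(4))
# nipple axis at z = tcp+.019
P=cast('wrist',[(317.3,180),(317.3,250),(316.8,340)],T[2,3]+.019,T); print(P.round(4), (np.linalg.inv(T)@np.c_[P,np.ones(3)].T).T.round(4))
# coupling end front top rim
print((np.linalg.inv(T)@np.r_[cast('wrist',[(317.3,157)],T[2,3]+.019+.006,T)[0],1]).round(4))
E
```

```text
[[0.5387 0.2051 0.0635]
 [0.4995 0.1991 0.0635]] 0.1527141688761899
tip [[0.4944 0.1983 0.062 ]] shoulder [[0.542  0.2058 0.0665]]
[[0.4723 0.1937 0.1794]
 [0.4484 0.1897 0.1794]
 [0.4131 0.1838 0.1794]] [[ 5.30e-02  3.00e-04 -1.90e-02  1.00e+00]
 [ 2.87e-02  3.00e-04 -1.90e-02  1.00e+00]
 [-7.00e-03  1.00e-04 -1.90e-02  1.00e+00]]
[ 6.09e-02  3.00e-04 -2.50e-02  1.00e+00]
```

```bash
python3 - <<'E'
from h import *
s,T=tool(); print([x.round(4) for x in delta(T,[.4232,.1872,.0442],.153)])
E
```

```text
[array([ 0.0033, -0.002 ,  0.1161]), array([ 0.0002, -0.0003,  0.0154])]
```

Call:
{"op": "carry_out", "data": {
  "series": [
    [0.003,-0.002,0.04,0,0,0.015,255],
    [0.003,-0.002,0.08,0,0,0.015,255],
    [0.003,-0.002,0.11,0,0,0.015,255],
    [0.003,-0.002,0.116,0,0,0.015,255],
    [0.003,-0.002,0.116,0,0,0.015,255],
    [0.003,-0.002,0.116,0,0,0.015,255]
  ]
}}

```text
clock: 9.35
position: [0.423, 0.1879, 0.0454]
tool_rot: [-3.141, -0.002, 0.154]
force: [0.1, 0.4, -1.3]
grip_width: 0.016
```

```bash
python3 - <<'E'
from h import *
p,d,T=snap('wrist','w8')
cv2.imwrite('pics/w8c.png',cv2.resize(p[50:250,220:420],(600,600)))
s,T=tool();print(s['position'],s['tool_rot'],s['force'],s['grip_width'])
p,d,T=snap('scene','s8')
cv2.imwrite('pics/s8c.png',cv2.resize(p[220:320,220:380],(800,500),interpolation=cv2.INTER_CUBIC))
E
```

```text
[0.42292942 0.18792386 0.04535563] [-3.14105028e+00 -1.74083140e-03  1.54281176e-01] [ 0.01250559  0.61607706 -0.91300366] 0.01622566267073865
```

View pics/w8c.png

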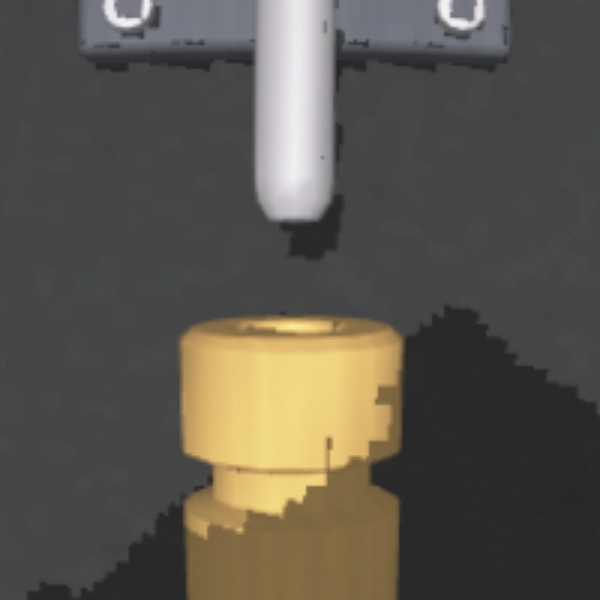

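View pics/s8c.png

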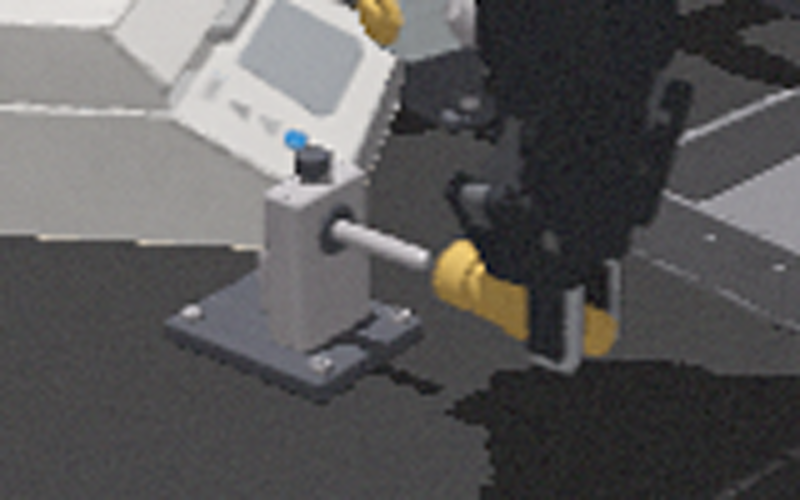

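Call:
{"op": "carry_out", "data": {
  "series": [
    [0.004,0.0004,0.0007,0,0,0,255],
    [0.008,0.0004,0.0007,0,0,0,255],
    [0.012,0.0004,0.0007,0,0,0,255],
    [0.016,0.0004,0.0007,0,0,0,255],
    [0.02,0.0004,0.0007,0,0,0,255],
    [0.024,0.0004,0.0007,0,0,0,255],
    [0.024,0.0004,0.0007,0,0,0,255]
  ]
}}

```text
clock: 10.32
position: [0.4462, 0.1911, 0.0436]
tool_rot: [-3.142, -0.0, 0.155]
force: [-0.7, -0.4, -0.7]
grip_width: 0.0159
```

Call:
{"op": "carry_out", "data": {
  "series": [
    [0.003,0,0,0,0,0,255],
    [0.006,0,0,0,0,0,255],
    [0.009,0,0,0,0,0,255],
    [0.012,0,0,0,0,0,255],
    [0.015,0,0,0,0,0,255],
    [0.018,0,0,0,0,0,255],
    [0.018,0,0,0,0,0,255]
  ]
}}

```text
clock: 11.2
position: [0.4592, 0.1927, 0.0425]
tool_rot: [3.139, 0.009, 0.156]
force: [-28.6, -2.5, 10.1]
grip_width: 0.0159
```

Call:
{"op": "carry_out", "data": {
  "series": [
    [0.01,0,0,0,0,0,255],
    [-0.005,0,0,0,0,0,255],
    [-0.02,0,0,0,0,0,255],
    [-0.035,0,0,0,0,0,255],
    [-0.035,0.02,-0.05,0,0,0,255],
    [-0.025,0.07,-0.11,0,0,0.04,255],
    [-0.01,0.12,-0.13,0,0,0.1,255],
    [0,0.16,-0.13,0,0,0.153,255],
    [0,0.16,-0.13,0,0,0.153,255],
    [0,0.16,-0.13,0,0,0.153,255]
  ]
}}

```text
clock: 12.45
position: [0.4879, 0.0361, 0.1735]
tool_rot: [-3.141, 0.0, 0.002]
force: [-0.3, 1.3, -1.2]
grip_width: 0.016
```

```bash
python3 - <<'E'
from h import *
p,d,T=snap('wrist','w9')
snap('top','t9')
s,T=tool();print(s['clock'],s['position'],s['tool_rot'],s['force'],s['grip_width'])
E
```

```text
12.55 [0.4879004  0.0367947  0.17342737] [-3.14137945e+00  3.54597918e-04  3.59172152e-03] [ 0.34587052 -0.64236453 -0.5156112 ] 0.01608213009867717
```

View pics/w9.png

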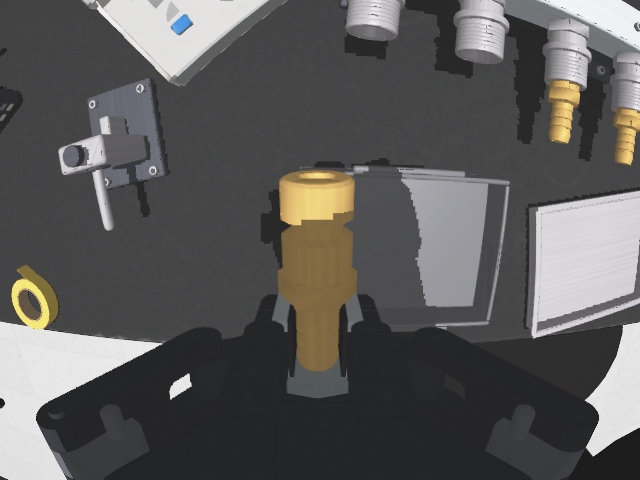

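View pics/t9.png

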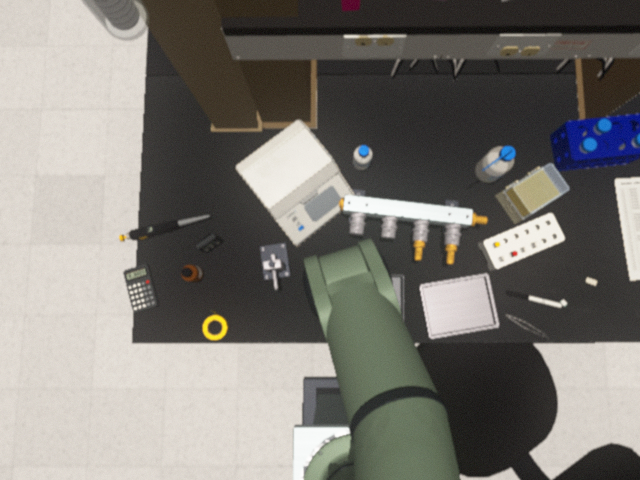

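```bash
python3 - <<'E'
from h import *
T=np.load('pics/w9_T.npy')
print(cast('wrist',[(508,181),(490,323),(335,172)],.04,T).round(4))
print('tray left corners',cast('wrist',[(536,207),(533,335)],.02,T).round(4))
T=np.load('pics/w1_T.npy')
print('w1 bin UL UR',cast('wrist',[(160,227),(328,206),(336,333)],.04,T).round(4))
print('w1 tray',cast('wrist',[(374,230),(526,188),(535,298),(399,341)],.02,T).round(4))
E
```

```text
[[ 0.5302 -0.1193  0.04  ]
 [ 0.403  -0.1203  0.04  ]
 [ 0.5323  0.0228  0.04  ]]
tray left corners [[ 0.5065 -0.1638  0.02  ]
 [ 0.3736 -0.188   0.02  ]]
w1 bin UL UR [[ 0.5334  0.0475  0.04  ]
 [ 0.5357 -0.1217  0.04  ]
 [ 0.402  -0.1179  0.04  ]]
w1 tray [[ 0.5035 -0.166   0.02  ]
 [ 0.5346 -0.341   0.02  ]
 [ 0.4002 -0.3632  0.02  ]
 [ 0.3713 -0.1886  0.02  ]]
```

```bash
python3 - <<'E'
from h import *
s,T=tool(); print([x.round(4) for x in delta(T,[.443,.0,.06],0)])
E
```

```text
[array([-0.045 ,  0.0367,  0.1134]), array([-0.0002,  0.0004,  0.0036])]
```

Call:
{"op": "carry_out", "data": {
  "series": [
    [-0.025,0.02,0.03,0,0,0.003,255],
    [-0.045,0.037,0.08,0,0,0.003,255],
    [-0.045,0.037,0.12,0,0,0.003,255],
    [-0.045,0.037,0.15,0,0,0.003,255],
    [-0.045,0.037,0.164,0,0,0.003,255],
    [-0.045,0.037,0.164,0,0,0.003,255]
  ]
}}

```text
clock: 13.3
position: [0.4431, -0.0008, 0.0093]
tool_rot: [3.142, 0.001, -0.0]
force: [-0.2, -0.0, -0.8]
grip_width: 0.016
```

```bash
python3 - <<'E'
from h import *
p,d,T=snap('wrist','w10')
s,T=tool();print(s['clock'],s['position'],s['tool_rot'],s['force'],s['grip_width'])
E
```

```text
13.35 [ 0.4435695  -0.00087893  0.00999856] [-3.14152680e+00  4.92672799e-05 -4.29075491e-04] [ 0.53845743 -0.21254676  0.08601378] 0.01631800874685996
```

View pics/w10.png

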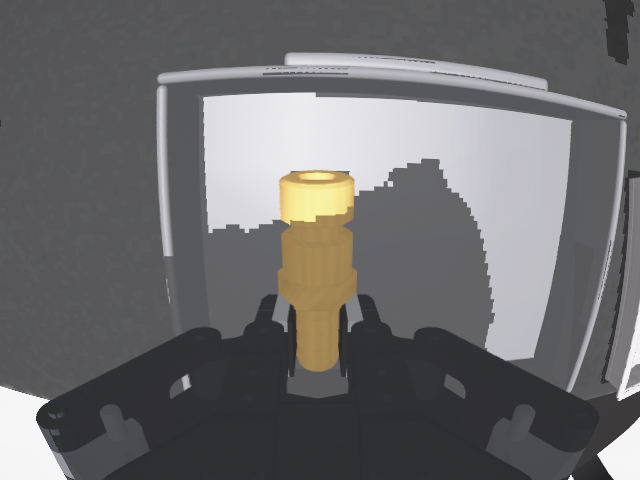

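Call:
{"op": "carry_out", "data": {
  "series": [
    [0,0,0.003,0,0,0,255],
    [0,0,0.003,0,0,0,160],
    [0,0,0.003,0,0,0,160],
    [0,0,0.003,0,0,0,160],
    [0,0,-0.01,0,0,0,150],
    [0,0,-0.06,0,0,0,150],
    [0,0,-0.11,0,0,0,90],
    [0.04,0.03,-0.15,0,0,0.05,90],
    [0.06,0.07,-0.16,0,0,0.1,90],
    [0.06,0.07,-0.16,0,0,0.1,90]
  ]
}}

```text
clock: 14.6
position: [0.5046, -0.0743, 0.1714]
tool_rot: [3.141, -0.003, -0.106]
force: [-0.6, 0.4, -0.6]
grip_width: 0.0553
```

```bash
python3 - <<'E'
from h import *
p,d,T=snap('wrist','w11')
s,T=tool();print(s['clock'],s['position'],s['tool_rot'],s['force'],s['grip_width'])
E
```

```text
14.65 [ 0.50349074 -0.0724703   0.1705729 ] [ 3.14154684e+00 -1.00011543e-03 -1.03435020e-01] [-0.12603115  0.61591883  0.11128137] 0.05536724217902728
```

View pics/w11.png

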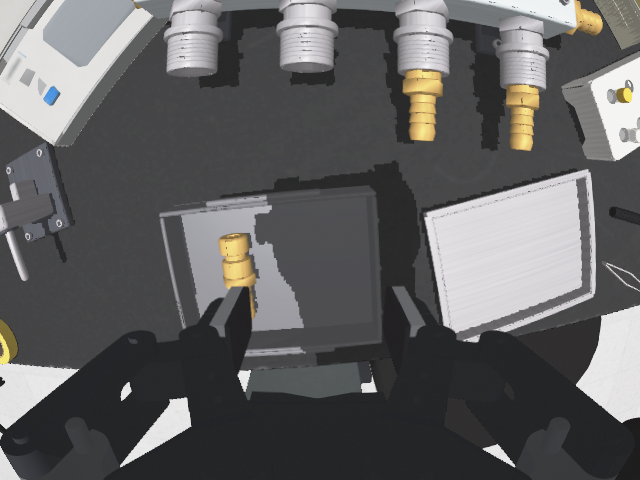

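```bash
python3 - <<'E'
from h import *
s,T=tool(); print([x.round(4) for x in delta(T,[.6250,-.1609,.15],-.122)])
E
```

```text
[array([0.13  , 0.0754, 0.0207]), array([ 0.    , -0.001 ,  0.0186])]
```

Call:
{"op": "carry_out", "data": {
  "series": [
    [0.045,0.025,0.0,0,0,0.018,90],
    [0.09,0.05,0.01,0,0,0.018,90],
    [0.13,0.0755,0.021,0,0,0.018,90],
    [0.13,0.0755,0.021,0,0,0.018,90],
    [0.13,0.0755,0.021,0,0,0.018,90]
  ]
}}

```text
clock: 15.28
position: [0.6244, -0.1582, 0.1484]
tool_rot: [-3.141, 0.001, -0.118]
force: [0.2, 0.4, -0.6]
grip_width: 0.0555
```

```bash
cat > look.py <<'E'
from h import *
import sys
p,d,T=snap('wrist',sys.argv[1]); cv2.imwrite(f'pics/{sys.argv[1]}c.png',cv2.resize(p[160:340,220:420],(666,600)))
P=[]; 
for _ in range(1): s,T=tool()
print(s['clock'],s['position'],s['tool_rot'],s['force'],s['grip_width'])
tg=[float(x) for x in sys.argv[2:6]]
if tg: print([x.round(4) for x in delta(T,tg[:3],tg[3])])
E
python3 look.py w12 .625 -.1609 .043 -.122
```

```text
15.325 [ 0.6244522  -0.15820979  0.14884618] [-3.14092745e+00  6.64817067e-04 -1.17792584e-01] [0.21632448 0.34104925 0.70319415] 0.05516115202859488
[array([0.0009, 0.0027, 0.1058]), array([-0.0007,  0.0007,  0.0042])]
```

View pics/w12c.png

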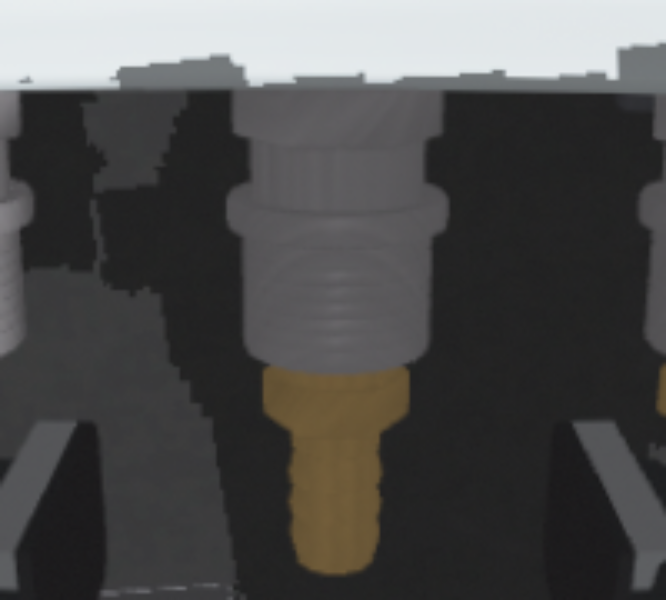

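```bash
python3 - <<'E'
from h import *
T=np.load('pics/w12_T.npy')
print(cast('wrist',[(320.8,250),(320.8,275),(320.5,310)],.064,T).round(4),'rim',cast('wrist',[(321,160+370/3.333)],.080,T).round(4))
E
```

```text
[[ 0.6226 -0.1605  0.064 ]
 [ 0.6057 -0.1585  0.064 ]
 [ 0.5807 -0.1554  0.064 ]] rim [[ 0.6141 -0.1595  0.08  ]]
```

Call:
{"op": "carry_out", "data": {
  "series": [
    [0.001,0.0026,0.04,0,0,0.004,90],
    [0.001,0.0026,0.08,0,0,0.004,90],
    [0.001,0.0026,0.105,0,0,0.004,90],
    [0.001,0.0026,0.105,0,0,0.004,130],
    [0.001,0.0026,0.105,0,0,0.004,255],
    [0.001,0.0026,0.105,0,0,0.004,255],
    [0.001,0.0026,0.105,0,0,0.004,255]
  ],
  "force": 40
}}

```text
clock: 16.2
position: [0.6256, -0.1607, 0.0445]
tool_rot: [-3.14, 0.0, -0.122]
force: [-0.9, 6.1, -11.6]
grip_width: 0.0348
```

Call:
{"op": "carry_out", "data": {
  "series": [
    [0.003,0,0,0,0,0,255],
    [0.006,0,0,0,0,0,255],
    [0.0095,0,0,0,0,0,255],
    [0.0095,0,0,0,0,0,255],
    [0.0095,0,0,0,0,0,255]
  ]
}}

```text
clock: 16.82
position: [0.6345, -0.1618, 0.0445]
tool_rot: [-3.14, 0.001, -0.122]
force: [-5.2, 7.3, -8.2]
grip_width: 0.0345
```

```bash
python3 look.py w13; python3 - <<'E'
from h import *
p,d,T=snap('scene','s13')
cv2.imwrite('pics/s13c.png',cv2.resize(p[160:300,230:470],(800,467)))
E
```

```text
16.875 [ 0.63447948 -0.16180287  0.04446966] [-3.14027010e+00  1.50306791e-03 -1.21872304e-01] [-4.36928249  6.86028442 -7.74764924] 0.03494453212073496
```

View pics/s13c.png

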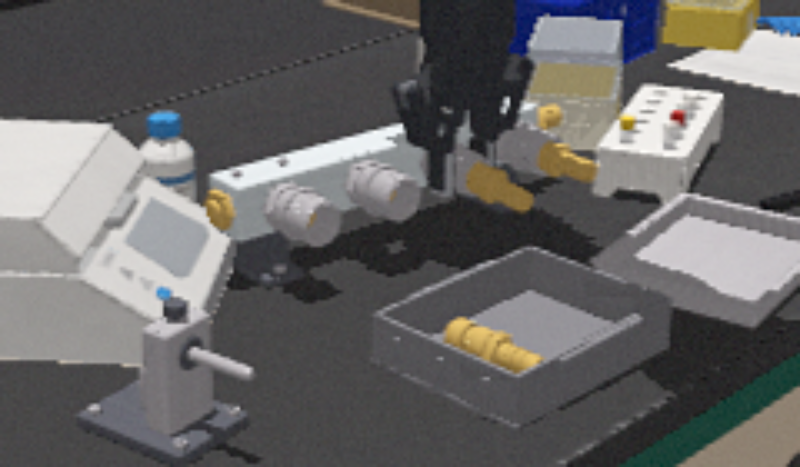

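View pics/w13c.png

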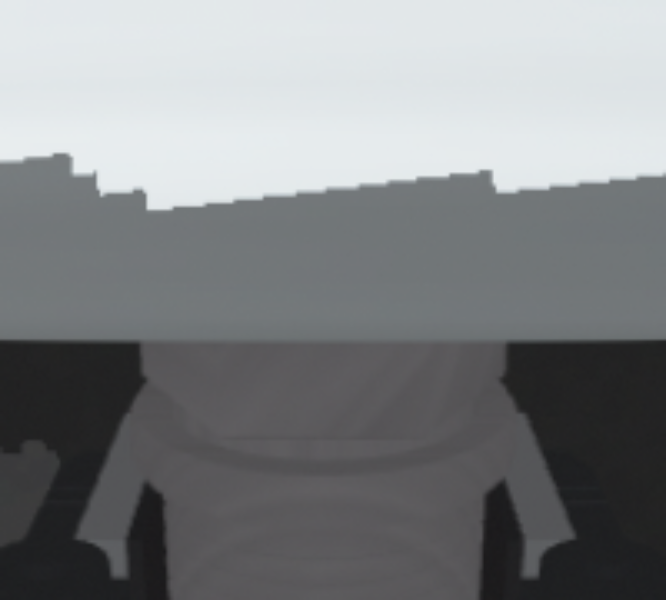

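Call:
{"op": "carry_out", "data": {
  "series": [
    [0,0,0,0,0,0,90],
    [0,0,0,0,0,0,90],
    [0,0,0,0,0,0,90],
    [0,0,-0.04,0,0,0,90],
    [0,0,-0.09,0,0,0,90],
    [-0.03,0,-0.1,0,0,0,90],
    [-0.06,0,-0.1,0,0,0,90],
    [-0.06,0,-0.1,0,0,0,90]
  ]
}}

```text
clock: 17.92
position: [0.5744, -0.1564, 0.1445]
tool_rot: [3.141, -0.0, -0.124]
force: [0.1, -0.7, 0.4]
grip_width: 0.0553
```

```bash
python3 look.py w14 .5753 -.1548 .043 -.122
```

```text
17.975 [ 0.5756791  -0.15629827  0.14439863] [ 3.14142518e+00 -1.05892098e-03 -1.23493552e-01] [ 0.09368584 -0.02060557 -0.40926735] 0.05572558418489595
[array([-0.0007, -0.0015,  0.1014]), array([ 0.0002, -0.0011, -0.0015])]
```

View pics/w14c.png

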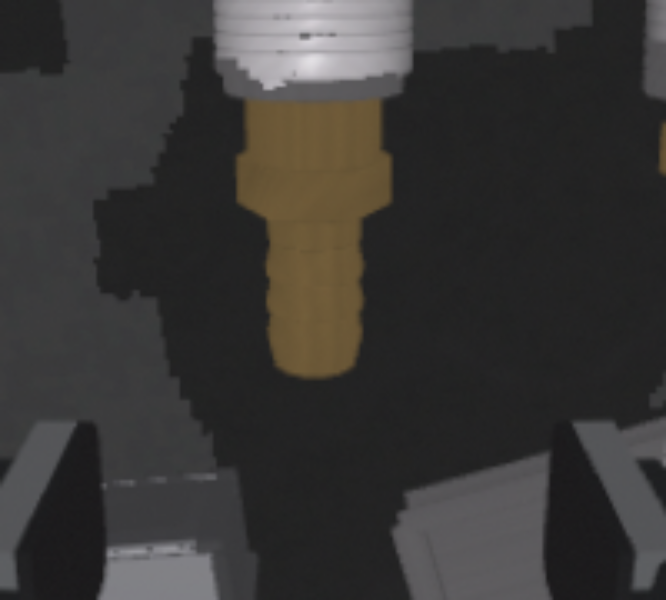

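Call:
{"op": "carry_out", "data": {
  "series": [
    [0,-0.0015,0.04,0,0,0,90],
    [0,-0.0015,0.08,0,0,0,90],
    [0,-0.0015,0.101,0,0,0,90],
    [0,-0.0015,0.101,0,0,0,130],
    [0,-0.0015,0.101,0,0,0,255],
    [0,-0.0015,0.101,0,0,0,255],
    [0,-0.0015,0.101,0,0,0,255],
    [0,-0.0015,0.101,0,0,0,255],
    [0,-0.0015,0.101,0,0,0,255]
  ],
  "force": 60
}}

```text
clock: 19.1
position: [0.5767, -0.1547, 0.0433]
tool_rot: [3.142, -0.002, -0.123]
force: [2.7, -0.4, 6.3]
grip_width: 0.0166
```

Call:
{"op": "carry_out", "data": {
  "series": [
    [-0.006,0,0,0,0,0,255],
    [-0.012,0,0,0,0,0,255],
    [-0.018,0,0,0,0,0,255],
    [-0.024,0,0,0,0,0,255],
    [-0.03,0,0,0,0,0,255],
    [-0.036,0,0,0,0,0,255],
    [-0.042,0,0,0,0,0,255],
    [-0.042,0,0,0,0,0,255]
  ]
}}

```text
clock: 20.1
position: [0.5338, -0.1495, 0.0426]
tool_rot: [3.142, 0.0, -0.123]
force: [0.3, 0.0, -1.4]
grip_width: 0.0163
```

```bash
python3 look.py w15 .42 .185 .16 .153
```

```text
20.15 [ 0.53416206 -0.14949629  0.04266279] [-3.14157138e+00 -9.03781158e-05 -1.23320584e-01] [ 0.27661599 -0.04701487 -0.30944164] 0.016097348735702146
[array([-0.1544, -0.3179, -0.1173]), array([-0.000e+00, -1.000e-04, -2.763e-01])]
```

View pics/w15.png

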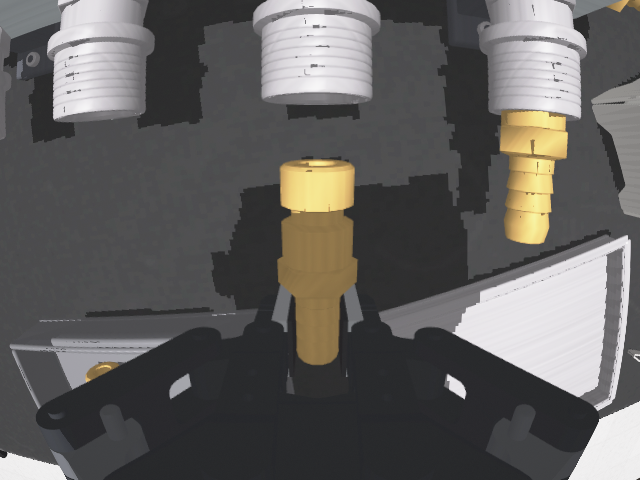

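Call:
{"op": "carry_out", "data": {
  "series": [
    [0,0,-0.05,0,0,0,255],
    [-0.02,-0.03,-0.1,0,0,0,255],
    [-0.05,-0.08,-0.117,0,0,-0.06,255],
    [-0.08,-0.14,-0.117,0,0,-0.12,255],
    [-0.11,-0.2,-0.117,0,0,-0.18,255],
    [-0.135,-0.26,-0.117,0,0,-0.23,255],
    [-0.153,-0.318,-0.117,0,0,-0.276,255],
    [-0.153,-0.318,-0.117,0,0,-0.276,255],
    [-0.153,-0.318,-0.117,0,0,-0.276,255]
  ]
}}

```text
clock: 21.28
position: [0.4214, 0.1852, 0.1596]
tool_rot: [3.142, -0.0, 0.154]
force: [0.2, -0.0, -1.5]
grip_width: 0.0158
```

```bash
python3 look.py w16 .4232 .1876 .0437 .153
```

```text
21.325 [0.42165577 0.18412087 0.15953121] [3.14112277e+00 1.98821315e-04 1.52017722e-01] [ 0.31734352 -0.60923112 -0.9727651 ] 0.016736571374042587
[array([ 0.0021, -0.0033,  0.1158]), array([ 0.0005,  0.0002, -0.001 ])]
```

Call:
{"op": "carry_out", "data": {
  "series": [
    [0.002,-0.003,0.04,0,0,0,255],
    [0.002,-0.003,0.08,0,0,0,255],
    [0.002,-0.003,0.11,0,0,0,255],
    [0.002,-0.003,0.116,0,0,0,255],
    [0.002,-0.003,0.116,0,0,0,255]
  ]
}}

```text
clock: 21.95
position: [0.4234, 0.1875, 0.0441]
tool_rot: [3.141, -0.0, 0.151]
force: [-0.2, 0.3, -1.0]
grip_width: 0.0163
```

```bash
python3 look.py w17 .4232 .1876 .0437 .153; python3 -c "
import cv2;p=cv2.imread('pics/w17.png');cv2.imwrite('pics/w17d.png',cv2.resize(p[50:250,220:420],(600,600)))"
```

```text
22.0 [0.42361977 0.18780112 0.04448431] [-3.14148486e+00 -9.57312597e-04  1.51676760e-01] [-0.91614391  0.57437636 -0.78742736] 0.01612721513553224
[array([-0.0004,  0.0001,  0.0008]), array([-0.0001, -0.001 , -0.0013])]
```

View pics/w17d.png

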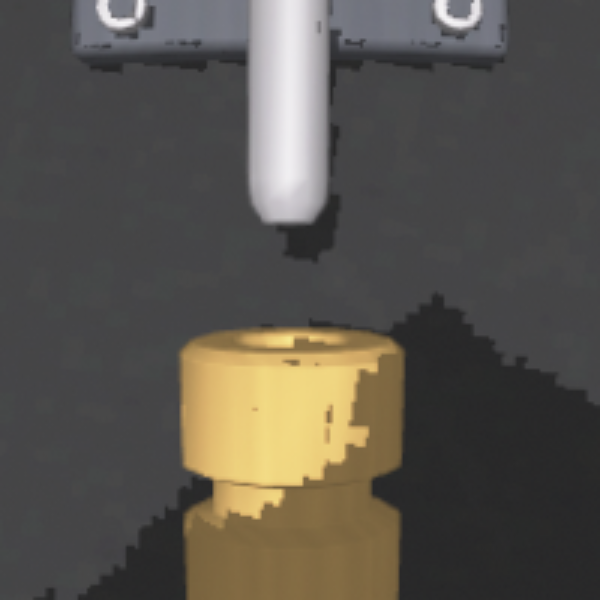

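Call:
{"op": "carry_out", "data": {
  "series": [
    [0.004,-0.0006,0.0005,0,0,0,255],
    [0.008,-0.0006,0.0005,0,0,0,255],
    [0.012,-0.0006,0.0005,0,0,0,255],
    [0.016,-0.0006,0.0005,0,0,0,255],
    [0.02,-0.0006,0.0005,0,0,0,255],
    [0.024,-0.0006,0.0005,0,0,0,255],
    [0.027,-0.0006,0.0005,0,0,0,255],
    [0.03,-0.0006,0.0005,0,0,0,255],
    [0.033,-0.0006,0.0005,0,0,0,255]
  ]
}}

```text
clock: 23.12
position: [0.4556, 0.1938, 0.0431]
tool_rot: [3.142, 0.0, 0.153]
force: [-0.7, 0.4, -0.8]
grip_width: 0.0162
```

Call:
{"op": "carry_out", "data": {
  "series": [
    [0.003,0,0,0,0,0,255],
    [0.006,0,0,0,0,0,255],
    [0.009,0,0,0,0,0,255],
    [0.011,0,0,0,0,0,255],
    [0.011,0,0,0,0,0,255]
  ]
}}

```text
clock: 23.75
position: [0.4666, 0.1954, 0.0432]
tool_rot: [3.142, -0.0, 0.153]
force: [-2.2, -1.8, 5.6]
grip_width: 0.016
```

Call:
{"op": "carry_out", "data": {
  "series": [
    [0.0,0,-0.0006,0,0,0,255],
    [0.003,0,-0.0006,0,0,0,255],
    [0.006,0,-0.0006,0,0,0,255],
    [0.009,0,-0.0006,0,0,0,255],
    [0.012,0,-0.0006,0,0,0,255],
    [0.012,0,-0.0006,0,0,0,255]
  ]
}}

```text
clock: 24.5
position: [0.478, 0.1971, 0.0439]
tool_rot: [3.141, 0.001, 0.153]
force: [-6.3, -3.3, 12.1]
grip_width: 0.0158
```

```bash
python3 - <<'E'
from h import *
s,T=tool(); print(s['force'],s['moment'],s['position'])
p,d,T=snap('scene','s18'); cv2.imwrite('pics/s18c.png',cv2.resize(p[220:320,220:380],(800,500),interpolation=cv2.INTER_CUBIC))
p,d,T=snap('wrist','w18'); cv2.imwrite('pics/w18c.png',cv2.resize(p[50:350,220:420],(400,600)))
E
```

```text
[-6.31889284 -3.29725528 12.14627868] [-0.52648945  0.97169349 -0.08358244] [0.47804275 0.19714183 0.0438846 ]
```

View pics/s18c.png

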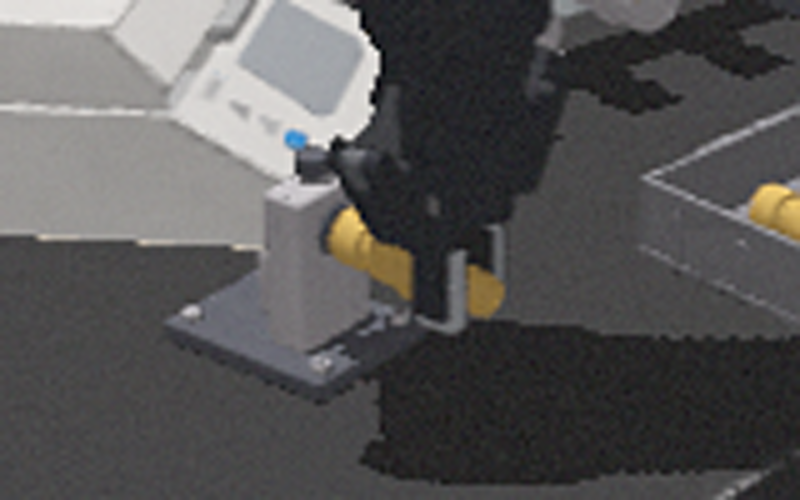

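View pics/w18c.png

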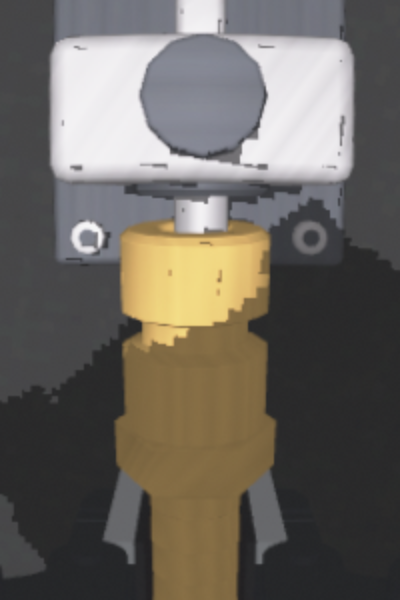

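Call:
{"op": "carry_out", "data": {
  "series": [
    [0,0.0003,-0.0008,0,0,0,255],
    [0.002,0.0003,-0.0008,0,0,0,255],
    [0.004,0.0003,-0.0008,0,0,0,255],
    [0.006,0.0003,-0.0008,0,0,0,255],
    [0.006,0.0003,-0.0008,0,0,0,255]
  ]
}}

```text
clock: 25.22
position: [0.4826, 0.1977, 0.0443]
tool_rot: [3.141, 0.003, 0.153]
force: [-15.8, -1.9, 14.1]
grip_width: 0.0166
```

Call:
{"op": "carry_out", "data": {
  "series": [
    [-0.012,0,0,0,0,0,255],
    [-0.024,0,0,0,0,0,255],
    [-0.036,0,0,0,0,0,255],
    [-0.048,0,0,0,0,0,255],
    [-0.06,0,0,0,0,0,255],
    [-0.067,0,0,0,0,0,255],
    [-0.067,0,-0.04,0,0,0,255],
    [-0.06,0.03,-0.09,0,0,0,255],
    [-0.06,0.07,-0.12,0,0,0,255],
    [-0.06,0.07,-0.12,0,0,0,255]
  ]
}}

```text
clock: 26.48
position: [0.4368, 0.1172, 0.1664]
tool_rot: [3.141, -0.004, 0.148]
force: [-1.1, 0.7, -1.8]
grip_width: 0.0165
```

```bash
python3 look.py w19 .45 -.20 .165 .175; python3 - <<'E'
from h import *
snap('top','t19')
E
```

```text
26.525 [0.43611381 0.1186421  0.16525297] [ 3.14155144e+00 -2.08417522e-03  1.50023367e-01] [ 0.41177712  1.15206116 -1.79997211] 0.016604415640081034
[array([-3.390e-02,  3.171e-01,  2.000e-04]), array([ 0.0001, -0.0021, -0.025 ])]
```

View pics/w19.png

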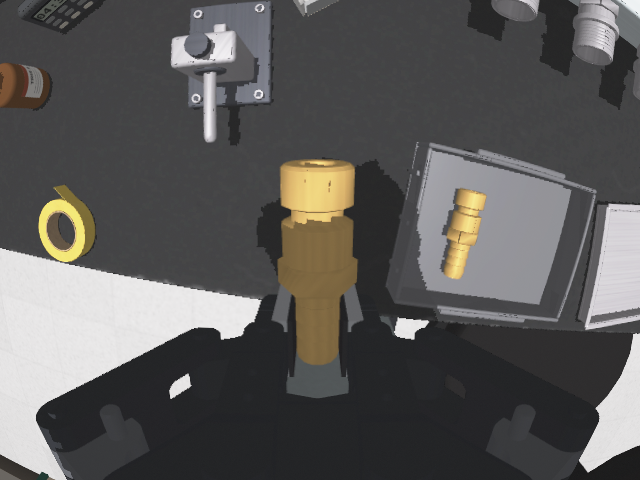

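View pics/t19.png

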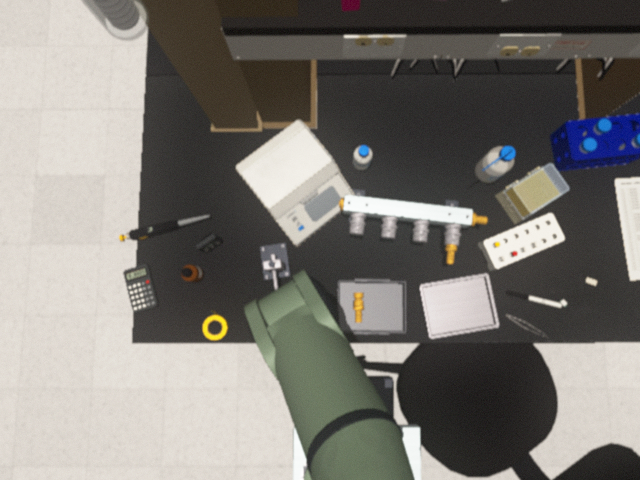

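```bash
python3 look.py w20 .425 -.234 .08 .175
```

```text
26.625 [0.43523765 0.12008425 0.16410453] [-3.14140291e+00  2.64991526e-04  1.53084610e-01] [-0.48616524  0.38018033 -1.44927031] 0.01612045838731458
[array([-0.0641,  0.3484,  0.0841]), array([-0.0002,  0.0003, -0.0219])]
```

Call:
{"op": "carry_out", "data": {
  "series": [
    [-0.008,0.05,0,0,0,0,255],
    [-0.018,0.1,0,0,0,0,255],
    [-0.028,0.15,0,0,0,0,255],
    [-0.038,0.2,0,0,0,-0.01,255],
    [-0.047,0.25,0,0,0,-0.02,255],
    [-0.056,0.3,0.02,0,0,-0.022,255],
    [-0.064,0.348,0.05,0,0,-0.022,255],
    [-0.064,0.348,0.084,0,0,-0.022,255],
    [-0.064,0.348,0.084,0,0,-0.022,255]
  ]
}}

```text
clock: 27.75
position: [0.4241, -0.2325, 0.0781]
tool_rot: [-3.138, 0.004, 0.176]
force: [0.7, -0.1, -0.9]
grip_width: 0.0161
```

```bash
python3 look.py w21 .425 -.234 .008 .175
```

```text
27.8 [ 0.42492945 -0.2325386   0.07964358] [-3.13940577e+00  2.37672475e-03  1.76643103e-01] [ 0.60231424 -0.46282319 -1.18029531] 0.016302072719737257
[array([-0.    ,  0.0016,  0.0716]), array([-0.0022,  0.0024,  0.0016])]
```

View pics/w21.png

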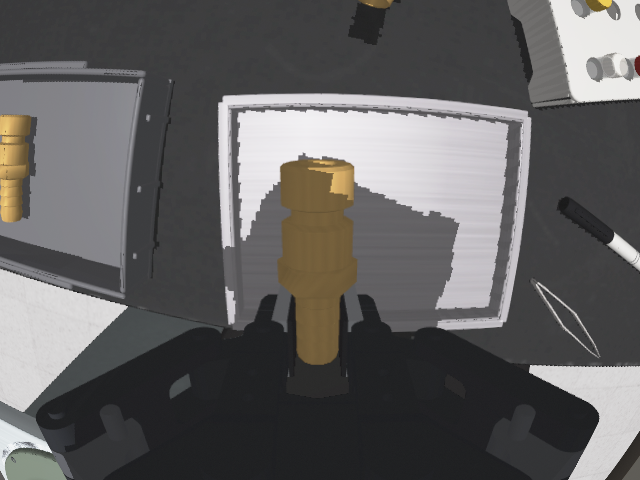

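Over the tray, aligned. Lower and release.

Call:
{"op": "carry_out", "data": {
  "series": [
    [0,0.0,0.04,0,0,0,255],
    [0,0.0,0.065,0,0,0,255],
    [0,0.0,0.072,0,0,0,255],
    [0,0.0,0.072,0,0,0,255],
    [0,0.0,0.072,0,0,0,160],
    [0,0.0,0.072,0,0,0,160],
    [0,0.0,0.072,0,0,0,160],
    [0,0.0,0.06,0,0,0,150],
    [0,0.0,0.0,0,0,0,90],
    [0,0.0,-0.06,0,0,0,90]
  ]
}}

```text
clock: 29.05
position: [0.4248, -0.2338, 0.1427]
tool_rot: [-3.141, 0.001, 0.175]
force: [-0.2, 0.1, 0.5]
grip_width: 0.0555
```

```bash
python3 look.py w22 .6153 -.2404 .15 -.122
```

```text
29.1 [ 0.42734434 -0.23503874  0.14955172] [ 3.13710449 -0.00628051  0.17458795] [ 5.49243505 -3.37671413 11.88024501] 0.05533407389578521
[array([0.1842, 0.0379, 0.0009]), array([ 0.0035, -0.0069,  0.2966])]
```

View pics/w22.png

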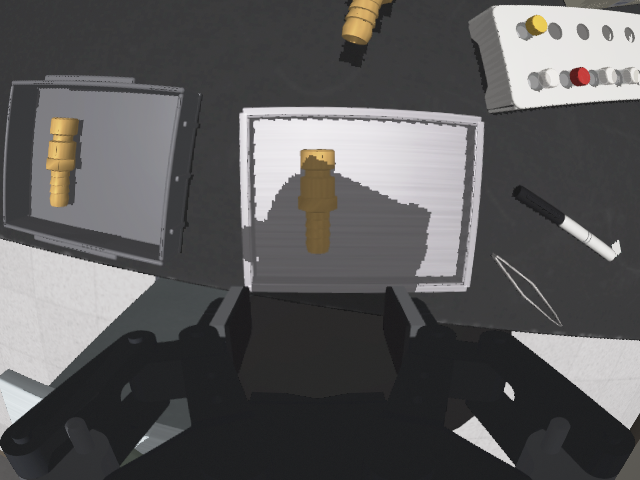

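Call:
{"op": "carry_out", "data": {
  "series": [
    [0.03,0.01,0,0,0,0.06,90],
    [0.07,0.018,0,0,0,0.12,90],
    [0.11,0.026,0,0,0,0.18,90],
    [0.15,0.032,0,0,0,0.24,90],
    [0.185,0.038,0,0,0,0.297,90],
    [0.185,0.038,0,0,0,0.297,90],
    [0.185,0.038,0,0,0,0.297,90]
  ]
}}

```text
clock: 29.98
position: [0.6134, -0.2394, 0.1408]
tool_rot: [-3.142, 0.0, -0.122]
force: [-0.9, -0.2, 0.8]
grip_width: 0.0551
```

```bash
python3 look.py w23 .6153 -.2404 .043 -.122
```

```text
30.025 [ 0.61318115 -0.23960469  0.14090171] [ 3.14151735e+00  4.01979490e-04 -1.22350266e-01] [-0.10043043 -0.57684734  0.34981808] 0.05537630700724124
[array([0.0022, 0.0005, 0.0979]), array([ 0.0001,  0.0004, -0.0004])]
```

View pics/w23c.png

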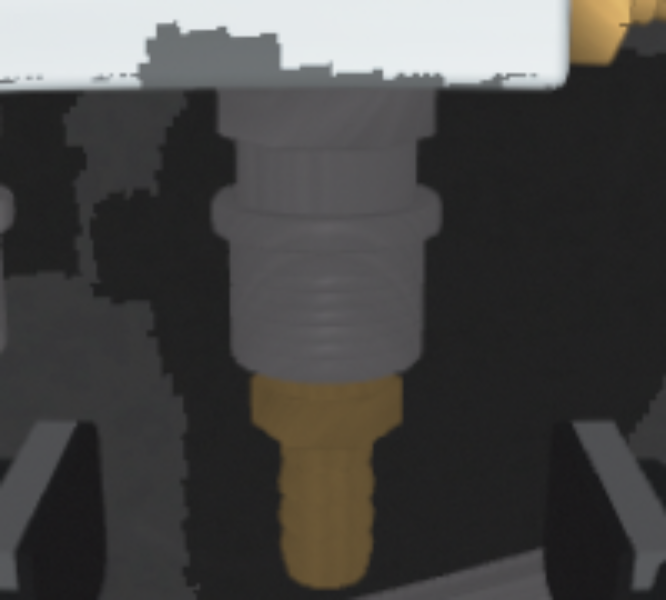

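Call:
{"op": "carry_out", "data": {
  "series": [
    [0.002,0.0005,0.04,0,0,0,90],
    [0.002,0.0005,0.08,0,0,0,90],
    [0.002,0.0005,0.098,0,0,0,90],
    [0.002,0.0005,0.098,0,0,0,130],
    [0.002,0.0005,0.098,0,0,0,255],
    [0.002,0.0005,0.098,0,0,0,255],
    [0.002,0.0005,0.098,0,0,0,255]
  ],
  "force": 40
}}

```text
clock: 30.9
position: [0.6164, -0.2401, 0.0435]
tool_rot: [3.141, -0.001, -0.122]
force: [-3.4, 1.6, 4.9]
grip_width: 0.0346
```

Call:
{"op": "carry_out", "data": {
  "series": [
    [0.003,0,0,0,0,0,255],
    [0.006,0,0,0,0,0,255],
    [0.0095,0,0,0,0,0,255],
    [0.0095,0,0,0,0,0,255],
    [0.0095,0,0,0,0,0,255]
  ]
}}

```text
clock: 31.52
position: [0.6256, -0.2413, 0.0435]
tool_rot: [3.141, -0.001, -0.122]
force: [-5.2, 3.2, 9.2]
grip_width: 0.035
```

Call:
{"op": "carry_out", "data": {
  "series": [
    [0,0,0,0,0,0,90],
    [0,0,0,0,0,0,90],
    [0,0,0,0,0,0,90],
    [0,0,-0.04,0,0,0,90],
    [0,0,-0.09,0,0,0,90],
    [-0.03,0,-0.1,0,0,0,90],
    [-0.06,0,-0.1,0,0,0,90],
    [-0.06,0,-0.1,0,0,0,90]
  ]
}}

```text
clock: 32.52
position: [0.5644, -0.2342, 0.1431]
tool_rot: [3.141, 0.0, -0.123]
force: [1.0, -0.1, 0.2]
grip_width: 0.0552
```

```bash
python3 look.py w24 .5656 -.2342 .043 -.122
```

```text
32.575 [ 0.56572863 -0.23416388  0.14302148] [ 3.14136011e+00 -7.12770764e-04 -1.22619058e-01] [0.84818254 0.07638234 0.15901438] 0.0554906298199395
[array([-0.0002,  0.    ,  0.1   ]), array([ 0.0002, -0.0007, -0.0006])]
```

View pics/w24c.png

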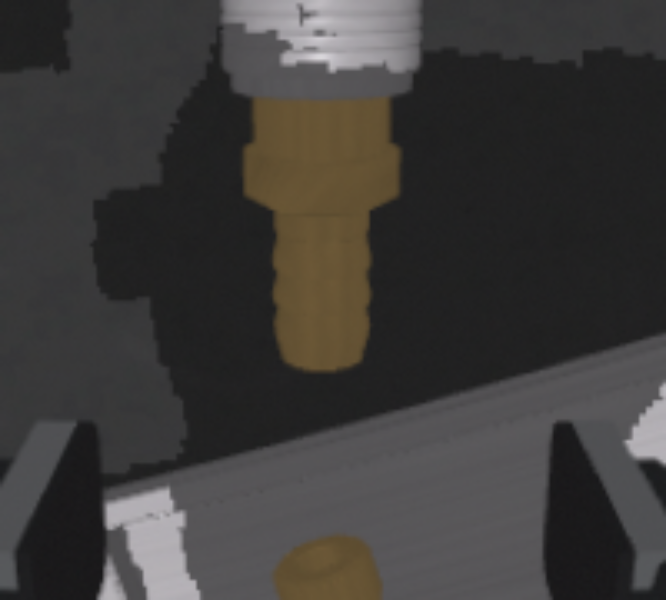

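Call:
{"op": "carry_out", "data": {
  "series": [
    [0,0,0.04,0,0,0,90],
    [0,0,0.08,0,0,0,90],
    [0,0,0.1,0,0,0,90],
    [0,0,0.1,0,0,0,130],
    [0,0,0.1,0,0,0,255],
    [0,0,0.1,0,0,0,255],
    [0,0,0.1,0,0,0,255],
    [0,0,0.1,0,0,0,255],
    [0,0,0.1,0,0,0,255]
  ],
  "force": 60
}}

```text
clock: 33.7
position: [0.5667, -0.2342, 0.0435]
tool_rot: [3.141, -0.002, -0.122]
force: [1.7, 0.3, 7.8]
grip_width: 0.0161
```

Call:
{"op": "carry_out", "data": {
  "series": [
    [-0.006,0,0,0,0,0,255],
    [-0.012,0,0,0,0,0,255],
    [-0.018,0,0,0,0,0,255],
    [-0.024,0,0,0,0,0,255],
    [-0.03,0,0,0,0,0,255],
    [-0.036,0,0,0,0,0,255],
    [-0.042,0,0,0,0,0,255],
    [-0.042,0,0,0,0,0,255]
  ]
}}

```text
clock: 34.7
position: [0.5237, -0.2288, 0.0425]
tool_rot: [3.142, 0.0, -0.122]
force: [0.8, -0.0, -1.2]
grip_width: 0.0162
```

```bash
python3 look.py w25 .422 .1875 .16 .153
```

```text
34.75 [ 0.52408115 -0.22880031  0.04254474] [-3.14155928e+00 -3.92525589e-06 -1.22303914e-01] [-0.33841559 -0.21520368 -0.59201428] 0.016073792880866
[array([-0.1521, -0.4007, -0.1174]), array([-0.    , -0.    , -0.2753])]
```

View pics/w25.png

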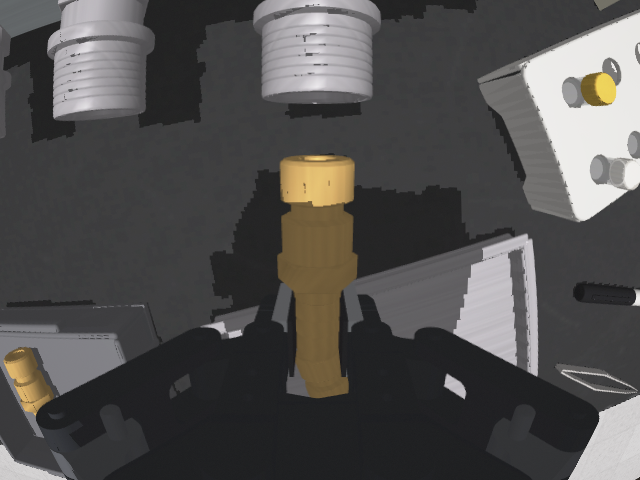

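Call:
{"op": "carry_out", "data": {
  "series": [
    [0,0,-0.05,0,0,0,255],
    [-0.02,-0.04,-0.1,0,0,0,255],
    [-0.04,-0.1,-0.117,0,0,-0.05,255],
    [-0.06,-0.16,-0.117,0,0,-0.1,255],
    [-0.08,-0.22,-0.117,0,0,-0.15,255],
    [-0.105,-0.28,-0.117,0,0,-0.2,255],
    [-0.13,-0.34,-0.117,0,0,-0.24,255],
    [-0.152,-0.401,-0.117,0,0,-0.275,255],
    [-0.152,-0.401,-0.117,0,0,-0.275,255],
    [-0.152,-0.401,-0.117,0,0,-0.275,255]
  ]
}}

```text
clock: 36.0
position: [0.4221, 0.1886, 0.1595]
tool_rot: [-3.141, -0.0, 0.155]
force: [0.9, -0.2, -0.7]
grip_width: 0.0161
```

```bash
python3 look.py w26 .4225 .1873 .0437 .153
```

```text
36.05 [0.42234066 0.18735309 0.15947201] [3.14125748e+00 6.67254082e-05 1.52820173e-01] [ 0.53308343  0.08589714 -0.58218414] 0.016645056441601594
[array([0.0002, 0.    , 0.1158]), array([ 0.0003,  0.0001, -0.0002])]
```

Call:
{"op": "carry_out", "data": {
  "series": [
    [0,0,0.04,0,0,0,255],
    [0,0,0.08,0,0,0,255],
    [0,0,0.11,0,0,0,255],
    [0,0,0.116,0,0,0,255],
    [0,0,0.116,0,0,0,255],
    [0,0,0.116,0,0,0,255]
  ]
}}

```text
clock: 36.8
position: [0.4229, 0.1877, 0.0446]
tool_rot: [-3.141, -0.002, 0.152]
force: [0.5, 0.4, -0.3]
grip_width: 0.0162
```

```bash
python3 look.py w27 .4225 .1873 .0437 .153; python3 -c "
import cv2;p=cv2.imread('pics/w27.png');cv2.imwrite('pics/w27d.png',cv2.resize(p[50:250,220:420],(600,600)))"
```

```text
36.85 [0.42290784 0.18776007 0.04458935] [-3.14110725e+00 -1.76533758e-03  1.52236947e-01] [-0.94386823  0.16479666 -0.77780059] 0.016455207102511707
[array([-0.0005,  0.0004,  0.0009]), array([-0.0005, -0.0018, -0.0008])]
```

View pics/w27d.png

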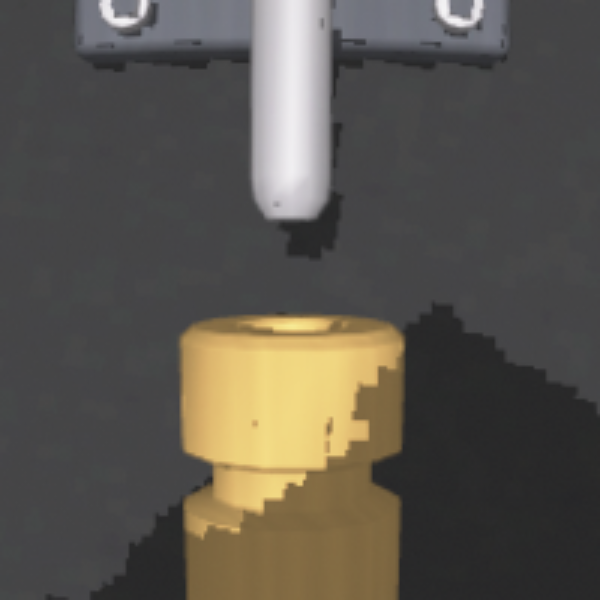

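Call:
{"op": "carry_out", "data": {
  "series": [
    [0.005,0,0,0,0,0,255],
    [0.01,0,0,0,0,0,255],
    [0.015,0,0,0,0,0,255],
    [0.02,0,0,0,0,0,255],
    [0.024,0,0,0,0,0,255],
    [0.027,0,0,0,0,0,255],
    [0.03,0,0,0,0,0,255],
    [0.033,0,0,0,0,0,255],
    [0.036,0,0,0,0,0,255],
    [0.038,0,0,0,0,0,255]
  ]
}}

```text
clock: 38.1
position: [0.4581, 0.1931, 0.0431]
tool_rot: [3.141, 0.003, 0.153]
force: [-15.5, -0.3, 1.9]
grip_width: 0.0163
```

Call:
{"op": "carry_out", "data": {
  "series": [
    [0.002,0,0,0,0,0,255],
    [0.004,0,0,0,0,0,255],
    [0.004,0,0,0,0,0,255]
  ]
}}

```text
clock: 38.48
position: [0.4588, 0.193, 0.0424]
tool_rot: [3.139, 0.009, 0.154]
force: [-28.8, -0.7, 7.9]
grip_width: 0.0164
```

```bash
python3 look.py w28; python3 -c "
import cv2;p=cv2.imread('pics/w28.png');cv2.imwrite('pics/w28d.png',cv2.resize(p[20:250,220:420],(522,600)))"
```

```text
38.525 [0.45879719 0.19300035 0.04239258] [3.13901176 0.00920034 0.15435516] [-28.51104762  -2.06897463   7.67245617] 0.016259080388745007
```

View pics/w28d.png

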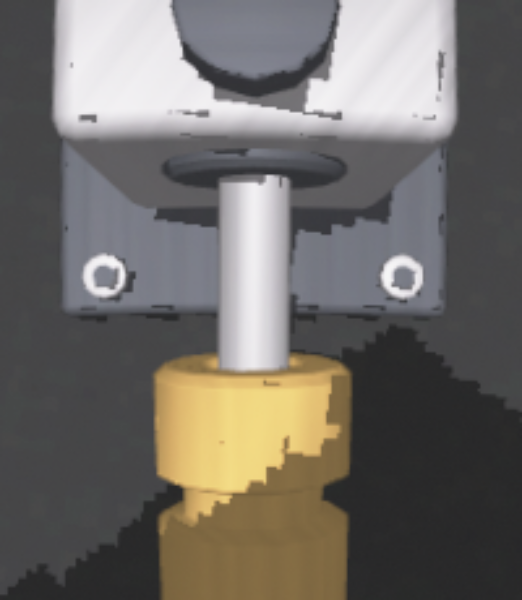

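Call:
{"op": "carry_out", "data": {
  "series": [
    [-0.008,0,0,0,0,0,255],
    [-0.02,0,0,0,0,0,255],
    [-0.035,0,0,0,0,0,255],
    [-0.045,0,0,0,0,0,255],
    [-0.045,0.02,-0.05,0,0,0,255],
    [-0.035,0.06,-0.11,0,0,0.03,255],
    [-0.02,0.1,-0.13,0,0,0.06,255],
    [-0.02,0.1,-0.13,0,0,0.1,255],
    [-0.02,0.1,-0.13,0,0,0.1,255],
    [-0.02,0.1,-0.13,0,0,0.1,255]
  ]
}}

```text
clock: 39.78
position: [0.4583, 0.0932, 0.1728]
tool_rot: [3.142, 0.001, 0.055]
force: [-0.4, -0.2, -1.3]
grip_width: 0.0165
```

```bash
python3 look.py w29 
```

```text
39.825 [0.4583748  0.09314009 0.1728664 ] [3.14154967e+00 1.28554980e-03 5.51762922e-02] [-0.51146816  0.9593652  -0.47928261] 0.01608145396529312
```

View pics/w29.png

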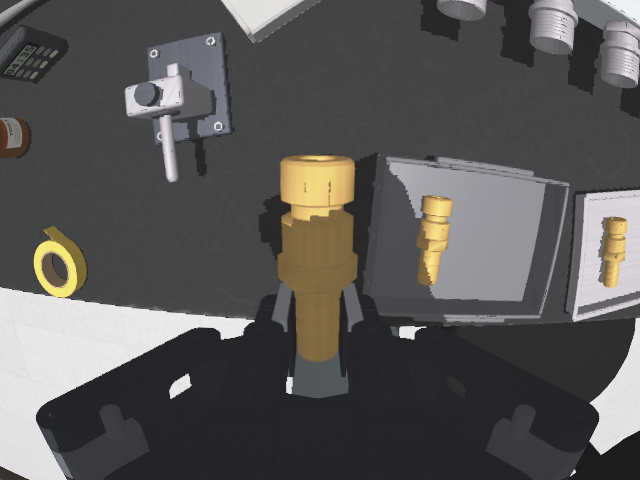

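```bash
python3 - <<'E'
from h import *
T=np.load('pics/w29_T.npy')
print('bin UL UR LR',cast('wrist',[(386,156),(569,182),(540,317)],.04,T).round(4),'nip',cast('wrist',[(434,197),(429,285)],.018,T).round(4))
E
python3 look.py w30 .433 -.075 .06 0
```

```text
bin UL UR LR [[ 0.5178  0.045   0.04  ]
 [ 0.5153 -0.1248  0.04  ]
 [ 0.3868 -0.1228  0.04  ]] nip [[ 0.4871 -0.003   0.018 ]
 [ 0.409  -0.0091  0.018 ]]
39.875 [0.45850253 0.09307346 0.17291635] [3.14157549e+00 1.16650686e-03 5.49813834e-02] [-0.64674119  0.1666359  -0.78970403] 0.016077843492435996
[array([-0.0346,  0.1664,  0.113 ]), array([0.    , 0.0012, 0.055 ])]
```

Call:
{"op": "carry_out", "data": {
  "series": [
    [-0.01,0.05,0,0,0,0.02,255],
    [-0.02,0.1,0,0,0,0.04,255],
    [-0.03,0.14,0.02,0,0,0.055,255],
    [-0.037,0.17,0.06,0,0,0.055,255],
    [-0.037,0.17,0.11,0,0,0.055,255],
    [-0.037,0.17,0.145,0,0,0.055,255],
    [-0.037,0.17,0.162,0,0,0.055,255],
    [-0.037,0.17,0.165,0,0,0.055,255],
    [-0.037,0.17,0.165,0,0,0.055,255]
  ]
}}

```text
clock: 41.0
position: [0.4312, -0.0792, 0.0088]
tool_rot: [-3.142, 0.0, -0.002]
force: [-0.8, 0.1, 0.3]
grip_width: 0.0161
```

```bash
python3 look.py w31 
```

```text
41.05 [ 0.43146596 -0.07926176  0.00906282] [-3.14156003e+00 -6.84247417e-04 -1.80147000e-03] [-0.27465582  0.36770744 -0.61601814] 0.015959585600342652
```

View pics/w31.png

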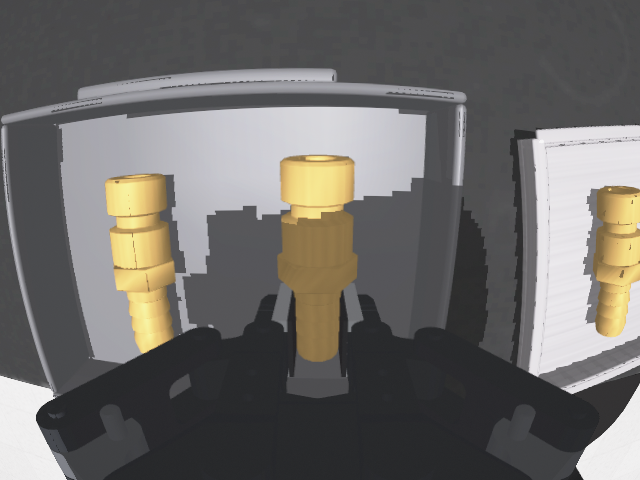

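Call:
{"op": "carry_out", "data": {
  "series": [
    [0,0,0,0,0,0,160],
    [0,0,0,0,0,0,160],
    [0,0,0,0,0,0,160],
    [0,0,-0.015,0,0,0,150],
    [0,0,-0.06,0,0,0,150],
    [0,0,-0.11,0,0,0,90],
    [0.01,-0.03,-0.15,0,0,0,90],
    [0.04,-0.06,-0.2,0,0,0,90],
    [0.04,-0.06,-0.23,0,0,0,90],
    [0.04,-0.06,-0.23,0,0,0,90]
  ]
}}

```text
clock: 42.3
position: [0.4721, -0.0192, 0.2414]
tool_rot: [3.142, -0.004, -0.002]
force: [0.9, -1.5, -0.4]
grip_width: 0.0555
```

```bash
python3 look.py w32; python3 - <<'E'
from h import *
p,d,T=snap('scene','s32'); cv2.imwrite('pics/s32c.png',cv2.resize(p[160:300,180:480],(800,373)))
T=np.load('pics/w32_T.npy')
E
```

```text
42.35 [ 0.47127499 -0.01957492  0.23983891] [ 3.14140833e+00 -2.07186397e-03 -2.13516178e-03] [-0.76634572  0.05402362 -1.37812726] 0.05562257131800792
```

View pics/w32.png

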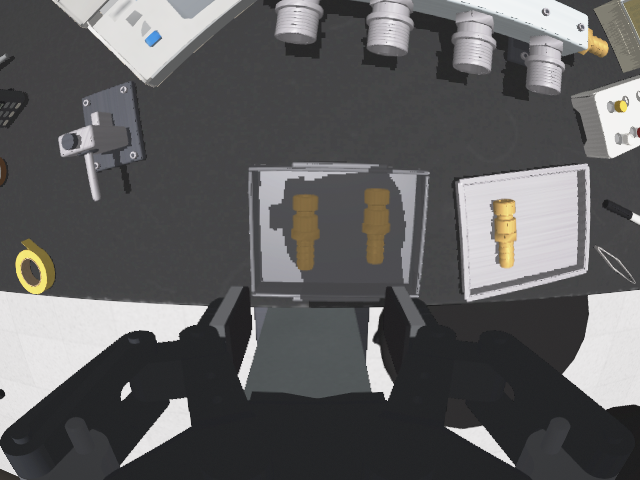

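View pics/s32c.png

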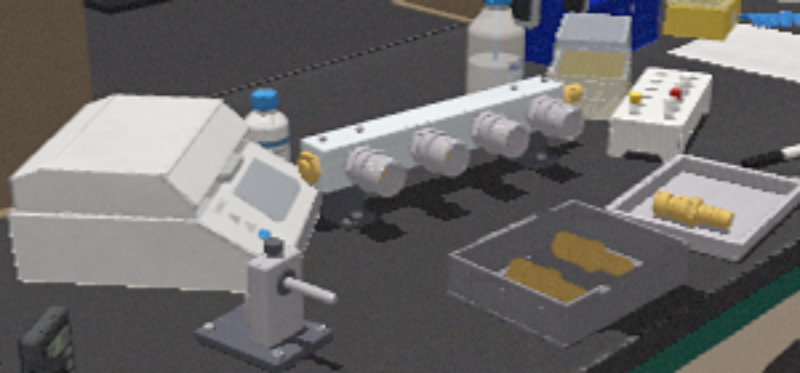

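```bash
python3 -c "
from workcell import ticket
print(ticket.job_done())"
```

```text
the job is handed in; nothing more can be done
None
```

I freed, gauged and put away all three nipples that were there, and handed the job in at about 42 s. The hand-in reports no verdict. Couplings 1, 3 and 4 held a nipple; coupling 2 was empty.

| Coupling | Gauge result | Put in |
|---|---|---|
| 1 | Stopped part-way: origin about 62 mm in front of the shoulder, push force up to 29 N | Plastic bin |
| 3 | Went fully home within about 1 mm | Steel tray |
| 4 | Stopped part-way: origin about 63 mm in front of the shoulder, push force up to 29 N | Plastic bin |

- **Final pictures:** two nipples lie flat and apart in the bin and one in the tray. All four sleeves look level with each other and forward, and the gripper is clear of everything.
- **Timer and bottle:** I never went near them. They looked in place in the overhead picture at about 26 s, but I did not measure them again at the end.
- **Bin moved:** it was found about 1.5 cm from where it started, so I measured it again before placing the last nipple.
- **Nipple 3 on the pin:** it rubbed slightly with up to 14 N of upward force, so I raised the tool about 1 mm while sliding it home.

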